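# Pack out the bonding press and hold it closed

## Task

The sprung foot of the small bonding press stops short of the heat spreader on the circuit board: from the open side, slide flat spacer plates into the gap under the raised foot, squarely one on another and up to the two stop pins, until the gap left is small enough for the foot to close (two or three plates), and leave a spare plate on the bench away from the press. Then, without touching the plates, push the foot down from above until you feel it clamp the pack, and finish while still holding it there with a steady push of about 10 to 20 N. Leave the jar, spool and screwdriver where they are.

Things in the scene. Friction and masses are not known exactly. Their poses are not given: they have to be found in the camera images.
- plate_a: loose flat bare aluminium spacer plate, 110 x 40 x 10 mm (long side along its own x, thickness along z), about 0.1 kg, lying flat on the bench; origin: centre of its underside. The three plates are identical and the same either way round.
- plate_b: loose flat bare aluminium spacer plate, 110 x 40 x 10 mm (long side along its own x, thickness along z), about 0.1 kg, lying flat on the bench; origin: centre of its underside. The three plates are identical and the same either way round.
- plate_c: loose flat bare aluminium spacer plate, 110 x 40 x 10 mm (long side along its own x, thickness along z), about 0.1 kg, lying flat on the bench; origin: centre of its underside. The three plates are identical and the same either way round.
- press: fixed press, turned by its yaw; origin: centre of the underside of its steel base plate (190 mm along its x, 120 mm along y, 12 mm thick). Its -x side is the open side for inserting plates. The board (90 x 100 mm, x from -60 to 30 mm, top with chips at most 29 mm high) lies on it under the heat spreader. A column of 22 mm diameter stands at x = 76 mm, its top at 128 mm.
- seat (a point): point straight under the foot on the flat top of the aluminium heat spreader, 30 mm above the bench; axes as the press. The spreader is 40 mm wide in y and runs from x = -55 to 25 mm of this point. Behind it two upright stop pins, 6 mm diameter, at x = 30, y = +-16 mm, rise 36 mm above it.
- home (a point): where the centre of the underside of the lowest plate lies when the plate is home: square, its inner end against the two stop pins, 28 mm from the seat towards the open side (-x of the press), at the same height; the other plates lie straight above it
- foot: steel press foot: tongue 40 x 36 x 10 mm with a 20 mm wide stem to the head behind; origin: centre of its flat underside, straight above the seat; axes as the press. Sprung up; pushed on its flat top it slides straight down up to 14 mm against 3 to 4.5 N and springs back. Raised, its underside is 25.5 to 43 mm above the seat. The head (x over 50 mm) reaches 32 mm above that; nothing is over the tongue.
- jar: small capped jar, 38 mm diameter, 50 mm high, a bystander; origin: centre of its underside
- spool: grey spool, 48 mm diameter, 36 mm high, a bystander; origin: centre of its underside
- screwdriver: screwdriver 150 mm long lying on the bench, a bystander
There are look-alikes about, which are no part of the job. Leave any pink or turquoise look-alike of the plate_b alone.

How it is judged:
By the outcome, as a careful person would: the job done as asked, in the order asked, and still so for the second after the job is handed in, while the arm keeps its last pose, push and grip.
It also fails if it takes over 72 s, if anything falls off the work surface, if the arm or the gripper's body presses on something with over 40 N, if the wrist force passes 120 N, or if a joint passes its speed limit or range.

## Robot

A 6-joint arm with a two-finger parallel gripper is mounted at the origin on the work surface. World frame = base frame: x ahead of the robot, y to its left, z up, the work surface at z = 0. Lengths are in m, angles in rad, forces in N, time in s.
With the tool pointing down it reaches from about 0.375 to 0.9 m from the base axis. Payload 3.1 kg.
Tool frame: the origin (TCP) lies midway between the tips of the shut fingers; the grasp point (between the pads) lies 19 mm behind it (manip.hold_point_z is the distance from the TCP to the grasp point, in m); x points along the fingers, y is the direction in which the jaws open and shut, and the axes are right-handed (so a half turn about x gives the same grasp; the last joint's range is limited). The gripper opens to 85 mm and grips with 20 to 120 N. Pads are 22 mm wide; open, the fingers measure 114 mm over their backs; the gripper's body (76 mm by 85 mm) begins 54 mm behind the grasp point. The pads swing forward as they close: fully open they stand 13 mm farther back than shut.
Start: joints at [-1.298, 0.527, 1.433, -0, 1.181, -0.178], TCP at [0.273, -0.562, 0.231] pointing down, gripper open.
Joint ranges: [-3.08, 3.08], [-0.75, 2.2], [0.22, 2.44], [-1.43, 4.57], [0, 2.65], [-2.85, 2.85]. Speed limits (rad/s): [2.79, 2.79, 3.14, 3.14, 3.14, 3.14].

## Interface

Orientations are given as a unit quaternion [x, y, z, w].
In Python, from station import manip, snapshot gives the robot as it stands.
- The arm moves only by the shell command python3 -m crank 'ROWS' [FORCE]. ROWS is JSON, a list of rows, each a list of 5 numbers: the finger opening in m, from 0 to 0.0854, then the shift along the tool's x, y, z in m, then the turn about the tool's x in rad. In form: [[grip, tx, ty, tz, yaw], ...]. A call has 1 to 5 rows; each row shifts and turns the commanded pose from where the row before left it, along the tool's axes as they then stand; what a row does not reach is not made up. A row lasts 1/10 s, in which the tool goes at most 50 mm and 8.59 degrees, less where a joint would pass 70% of its speed; a pose out of reach is approached as far as the arm can. A call is refused whole if a number of a shift passes 0.05 or a number of a turn 0.15, either way. A call with a gripper value outside its range is refused whole. The fingers move at their own pace and stop on an object; FORCE is the grip in N (left out, the last holds). Time passes only in rows, so rows that do not move let the fingers close. It gives the time, the measured TCP pose, the force and the opening at its end, in the units of the state.
- manip.sense(): the state, without advancing time (a new reading comes with each control period).
- snapshot(name): name is "side" or "top"; returns a dict with "image" (400x640x3 uint8, blue, green, red), "range_z" (400x640 float32, m along the optical axis (not along the pixel's ray), 0 where there is no reading), "vertical_fov" (degrees; the focal length in pixels is half the picture's height over the tangent of half this angle, whatever the lens; pixels are square), "cx", "cy" (the principal point, pixels), "distortion" ([k1, k2, p1, p2, k3] as OpenCV has them; the pictures are not rectified), "extrinsics" (4x4, takes a point from world to camera coordinates). Camera axes: x right, y up, looking along -z (the intrinsics and any distortion apply to the point x, -y, -z); pixel columns grow to the right and rows downward; lengths in m; the calibration is good to about 2 mm. A picture is of the moment at which its call begins.
- manip.sign_off(): hands the job in, once; it reports no verdict.
The state is a dict: "t": time; "q": joint angles; "qd": joint speeds; "tau": joint torques, N m; "tcp_pos": TCP position; "tool_rot": TCP orientation; "force": force on the tool from outside, world axes, zero at the start; "ft_torque": the same for the moment, N m; "finger_gap": opening from 0.0 (shut) to 1.0 (fully open).
Only numpy, scipy, OpenCV 4.12 (cv2) and the standard library are available. Lean on these libraries where they do the work, as an engineer would, in place of code of your own. Each camera call takes 0.05 s, during which the arm holds its last target.

## Working session

There is one attempt and no reset: what is moved stays moved. The work goes in short steps, Python scripts to look and compute and a shell command to move; the robot and the scene stay as the last step left them, time stands still between calls to the robot, and variables do not carry over. Pictures are saved under pics/ and viewed, and the job is handed in when it is done.

```bash
ls; mkdir -p pics; python3 - <<'E'
from station import manip, snapshot
import cv2,numpy as np
print(manip.sense(), manip.hold_point_z)
for n in ["side","top"]:
    s=snapshot(n); cv2.imwrite(f"pics/{n}0.png",s["image"]); np.savez(f"pics/{n}0.npz",**{k:v for k,v in s.items()})
    print(n,s["vertical_fov"],s["cx"],s["cy"],s["distortion"],s["extrinsics"])
E
```

```text
pics
{'t': 0.0, 'q': array([-1.29747060e+00,  5.28440351e-01,  1.43393074e+00,  1.30467025e-05,
        1.18136677e+00, -1.78483359e-01]), 'qd': array([ 0.00052471,  0.00030533,  0.00148918,  0.00065308, -0.00148189,
       -0.00040572]), 'tau': array([ 1.60380091e-04, -4.42354381e+01, -1.78022808e+01, -3.03513052e-04,
        8.20291985e-03, -2.27614258e-06]), 'tcp_pos': array([ 0.27271273, -0.56156309,  0.23034042]), 'tool_rot': array([-0.68910885, -0.15913943,  0.68917223, -0.15762385]), 'force': array([-0.84025808,  0.34811376,  0.18132801]), 'ft_torque': array([ 0.03334541, -0.01897499, -0.02944882]), 'finger_gap': 0.9992577424543051} 0.0187
side 53.8499854479231 315.1409032161783 198.46736813499672 [-0.04673852  0.          0.          0.          0.        ] [[-0.8798163  -0.4753095  -0.00203818  0.48097658]
 [ 0.33670869 -0.62627599  0.70313985 -0.17051524]
 [-0.33548551  0.61794763  0.71104866 -0.83925884]
 [ 0.          0.          0.          1.        ]]
top 42.556251167050775 321.1129002797126 207.66959588294574 [0.02139242 0.         0.         0.         0.        ] [[-0.02498036 -0.99961886  0.01175201  0.08577801]
 [ 0.99882588 -0.024469    0.04181076 -0.49660592]
 [-0.04150726  0.01278266  0.99905643 -1.30915046]
 [ 0.          0.          0.          1.        ]]
```

View pics/top0.png

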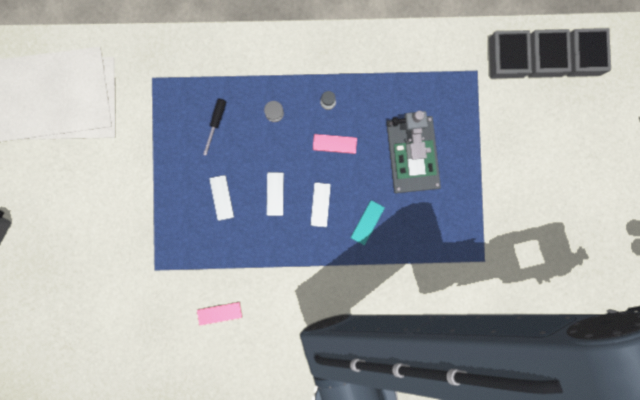

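View pics/side0.png

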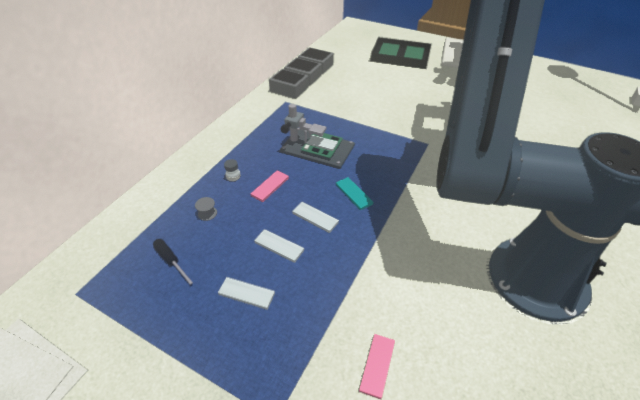

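```bash
cat > h.py <<'E'
import numpy as np,cv2
def K(s):
    h=s["image"].shape[0]; f=h/2/np.tan(np.radians(float(s["vertical_fov"]))/2)
    return np.array([[f,0,float(s["cx"])],[0,f,float(s["cy"])],[0,0,1]])
def pix2z(s,uv,z):
    uv=np.asarray(uv,float).reshape(-1,1,2)
    n=cv2.undistortPoints(uv,K(s),np.asarray(s["distortion"],float)).reshape(-1,2)
    d=np.c_[n[:,0],-n[:,1],-np.ones(len(n))]
    E=np.asarray(s["extrinsics"]);R=E[:3,:3];c=-R.T@E[:3,3]
    w=d@R
    return c+w*((z-c[2])/w[:,2])[:,None]
def depthpts(s,uv):
    uv=np.asarray(uv,int).reshape(-1,2)
    n=cv2.undistortPoints(uv.astype(float).reshape(-1,1,2),K(s),np.asarray(s["distortion"],float)).reshape(-1,2)
    r=np.asarray(s["range_z"])[uv[:,1],uv[:,0]]
    p=np.c_[n[:,0],-n[:,1],-np.ones(len(n))]*r[:,None]
    E=np.asarray(s["extrinsics"]);R=E[:3,:3]
    return (p-E[:3,3])@R, r
def proj(s,P):
    E=np.asarray(s["extrinsics"]);P=np.asarray(P,float).reshape(-1,3)
    p=P@E[:3,:3].T+E[:3,3]; q=np.c_[p[:,0],-p[:,1],-p[:,2]]
    return cv2.projectPoints(q,np.zeros(3),np.zeros(3),K(s),np.asarray(s["distortion"],float))[0].reshape(-1,2)
def rects(s,mask,z,amin=150):
    n,l,st,c=cv2.connectedComponentsWithStats(mask.astype(np.uint8))
    for i in range(1,n):
        if st[i,4]<amin: continue
        cs,_=cv2.findContours((l==i).astype(np.uint8),cv2.RETR_EXTERNAL,cv2.CHAIN_APPROX_NONE)
        w=pix2z(s,cs[0].reshape(-1,2),z)[:,:2]
        (cx,cy),(a,b),an=cv2.minAreaRect((w*1000).astype(np.float32))
        if b>a:a,b,an=b,a,an+90
        m=pix2z(s,c[i],z)[0]
        print(i,"pix",c[i].round(1),"ctr",round(cx,1),round(cy,1),"centroid",(m*1000).round(1),"size",round(a,1),round(b,1),"ang",round((an+90)%180-90,1))
E
python3 - <<'E'
from h import *
s=dict(np.load("pics/top0.npz")); im=s["image"]
m=np.zeros(im.shape[:2],bool); m[75:265,155:385]=(im[75:265,155:385].min(2)>190)
rects(s,m,0.010)
p,r=depthpts(s,[(221,198),(275,194),(320,205),(335,144),(367,222),(250,230),(417,167),(418,145),(400,155),(414,118),(328,99),(273,111)])
print((p*1000).round(1))
crop=im[90:210,370:460]; cv2.imwrite("pics/press.png",cv2.resize(crop,None,fx=6,fy=5 if 0 else 5,interpolation=cv2.INTER_CUBIC))
t=dict(np.load("pics/side0.npz"))["image"][85:185,260:380]
cv2.imwrite("pics/press_s.png",cv2.resize(t,None,fx=6,fy=6,interpolation=cv2.INTER_CUBIC))
cv2.imwrite("pics/pl.png",cv2.resize(im[90:260,190:400],None,fx=3.5,fy=3.5,interpolation=cv2.INTER_CUBIC))
E
```

```text
2 pix [274.6 193.6] ctr 538.0 192.2 centroid [537.8 192.   10. ] size 105.6 38.5 ang -1.3
3 pix [221.1 197.3] ctr 531.3 329.1 centroid [531.3 329.1  10. ] size 108.9 40.1 ang 10.2
4 pix [320.1 204.4] ctr 507.3 75.8 centroid [507.1  75.8  10. ] size 109.2 40.7 ang -6.7
[[ 529.6  329.2   10.9]
 [ 536.6  191.     9.2]
 [ 505.5   76.2   10.4]
 [ 662.7   33.4    7. ]
 [ 458.9  -43.6    8.1]
 [ 445.9  258.3   -2.2]
 [ 595.7 -173.4   25.1]
 [ 644.2 -167.6   74.5]
 [ 627.  -130.3   29. ]
 [ 704.1 -153.3  107.8]
 [ 769.7   49.8   49.1]
 [ 745.4  189.5   36.1]]
```

View pics/press.png

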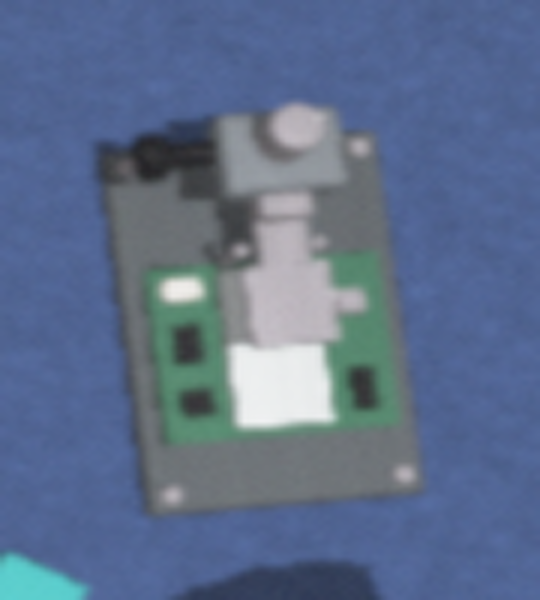

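View pics/press_s.png

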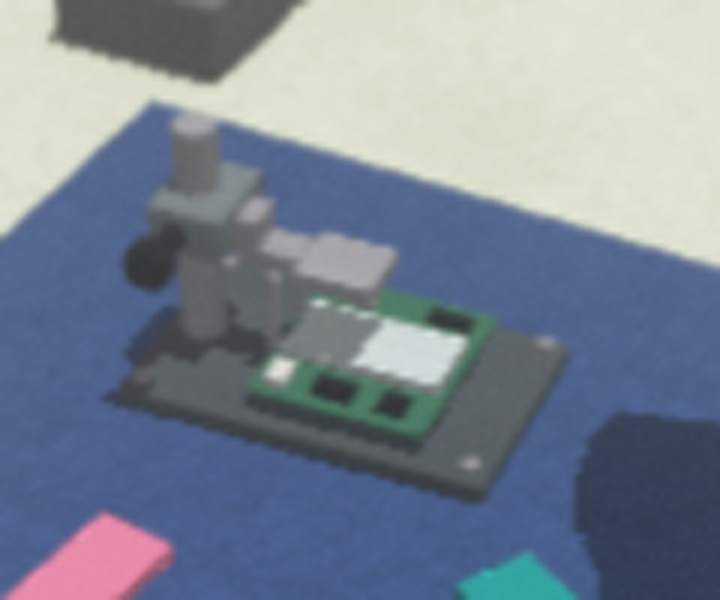

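View pics/pl.png

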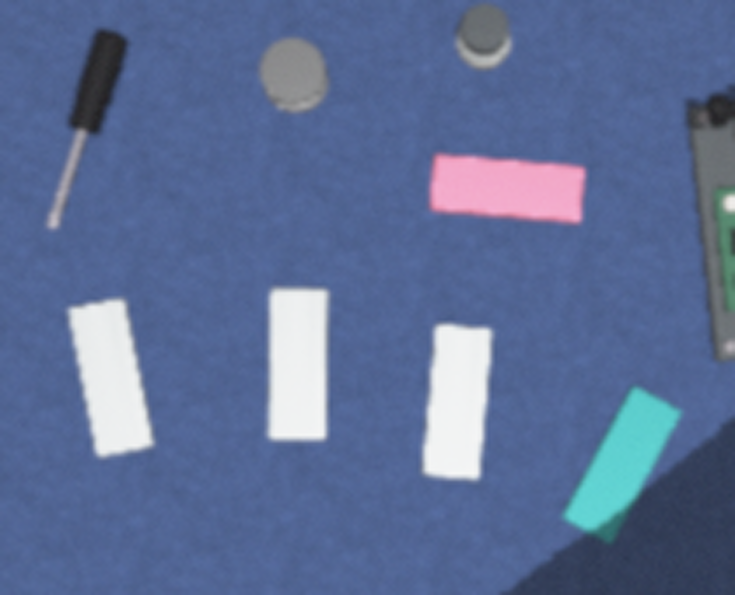

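```bash
python3 - <<'E'
from h import *
s=dict(np.load("pics/top0.npz")); im=s["image"]
def area(s,x0,x1,y0,y1):
    g=[(u,v) for v in range(y0,y1) for u in range(x0,x1)]
    p,r=depthpts(s,g); p=p[r>0]; return (np.median(p,0)*1000).round(1), (p[:,2].std()*1000).round(1), len(p)
for n,b in dict(tongue=(413,424,144,156),spreader=(411,424,161,173),spread2=(411,424,161,173),basefront=(398,436,181,186),board=(399,403,157,159),bench=(440,470,200,240),bench2=(345,380,160,200),plate=(314,326,190,218),head=(408,425,115,126)).items(): print(n,area(s,*b))
c=[(394.7,193),(440.7,188),(432,116.4),(386.7,119)]
P=pix2z(s,c,0.012)*1000; print(P.round(1)); 
d=P[3]-P[0];print(np.linalg.norm(P[1]-P[0]),np.linalg.norm(P[3]-P[0]),np.linalg.norm(P[2]-P[1]))
for a,b in((0,3),(1,2)): d=P[b]-P[a];print("ang x",np.degrees(np.arctan2(d[1],d[0])))
for a,b in((1,0),(2,3)): d=P[b]-P[a];print("ang y",np.degrees(np.arctan2(-d[0],d[1])))
print("ctr",P.mean(0))
t=dict(np.load("pics/side0.npz"))
for n,b in dict(tongue=(313,322,126,131),spreader=(324,334,142,147),plate=(310,322,213,220),base=(338,346,152,158)).items(): print(n,area(t,*b))
E
```

```text
tongue (array([ 633.8, -167.4,   73.2]), np.float64(2.3), 131)
spreader (array([ 596.8, -172.5,   30.3]), np.float64(2.7), 156)
spread2 (array([ 596.8, -172.5,   30.3]), np.float64(2.7), 156)
basefront (array([ 555.9, -173.8,   12.3]), np.float64(3.0), 190)
board (array([ 620.6, -131.5,   28.7]), np.float64(2.1), 8)
bench (array([ 460.3, -270.9,    1.4]), np.float64(2.7), 1193)
bench2 (array([569.2, -34.6,   1.3]), np.float64(2.7), 1397)
plate (array([509.4,  77.3,  10.5]), np.float64(2.8), 336)
head (array([ 699.6, -157.1,   96.6]), np.float64(13.7), 185)
[[ 531.6 -116.6   12. ]
 [ 541.6 -235.3   12. ]
 [ 727.6 -219.1   12. ]
 [ 723.6 -101.7   12. ]]
119.1849805565945 192.60674574793833 186.73207917991567
ang x 4.427673913359918
ang x 4.994273835833196
ang y 4.810738357355135
ang y 1.9452322361308239
ctr [ 631.09655884 -168.16524264   12.        ]
tongue (array([ 630.2, -166.2,   73.3]), np.float64(1.2), 45)
spreader (array([ 594. , -166.2,   30.6]), np.float64(1.1), 50)
plate (array([503.9,  77.6,  10.4]), np.float64(1.2), 84)
base (array([ 549.2, -162.2,   12.8]), np.float64(1.4), 48)
```

```bash
python3 - <<'E'
from h import *
s=dict(np.load("pics/top0.npz"))["image"]
def g(im,x0,y0,w,h,k,name):
    c=cv2.resize(im[y0:y0+h,x0:x0+w],None,fx=k,fy=k,interpolation=cv2.INTER_CUBIC)
    for u in range(0,w,5):
        if (x0+u)%10==0: cv2.line(c,(u*k+k//2,0),(u*k+k//2,h*k),(0,255,255),1);cv2.putText(c,str(x0+u),(u*k+k//2,10),0,.4,(255,255,255),1)
    for v in range(0,h,1):
        if (y0+v)%10==0: cv2.line(c,(0,v*k+k//2),(w*k,v*k+k//2),(0,255,255),1);cv2.putText(c,str(y0+v),(0,v*k+k//2),0,.4,(255,255,255),1)
    cv2.imwrite(name,c)
g(s,380,105,70,95,6,"pics/g1.png")
t=dict(np.load("pics/side0.npz"))["image"]
g(t,275,95,85,75,9,"pics/g2.png")
E
```

```text
(no output)
```

View pics/g1.png

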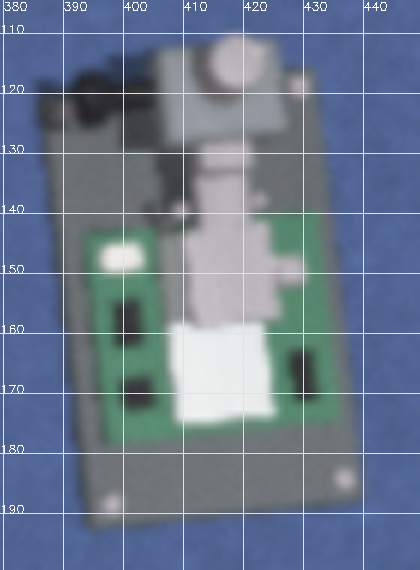

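View pics/g2.png

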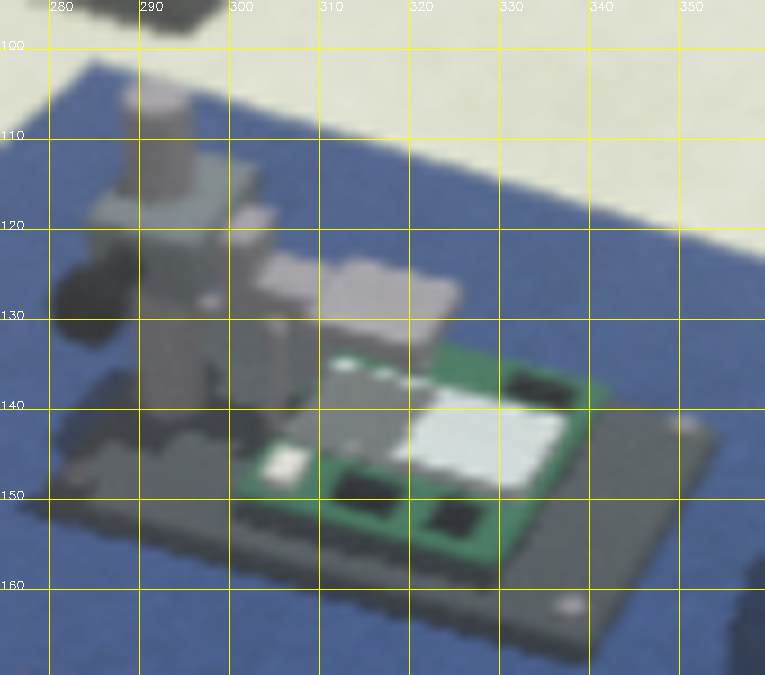

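```bash
cat > fit.py <<'E'
from h import *
from scipy.optimize import least_squares
s=dict(np.load("pics/top0.npz"));t=dict(np.load("pics/side0.npz"))
ZT=72.8
A=[((-55,20,30),(409,174.8)),((-55,-20,30),(425.3,173.2)),((-20,18,ZT),(412,159.3)),((-20,-18,ZT),(426.5,157.5)),((20,18,ZT),(410.5,142)),((20,-18,ZT),(424.3,141)),((-95,60,12),(395,192.7)),((-95,-60,12),(440,188)),((95,-60,12),(432,116.5)),((76,0,128),(418.5,115)),((30,16,66),(409.5,140)),((30,-16,66),(422.7,138))]
B=[((-95,-60,12),(354.5,142.3)),((-55,20,30),(333.3,149)),((-55,-20,30),(337.3,141)),((-20,18,ZT),(321,133)),((-20,-18,ZT),(326,126.2)),((20,-18,ZT),(314,123.2)),((20,18,ZT),(309,129.5)),((76,0,128),(292,104.8))]
def W(p,q):
    c,n=np.cos(p[2]),np.sin(p[2]);q=np.array(q,float)
    return np.c_[p[0]+c*q[:,0]-n*q[:,1],p[1]+n*q[:,0]+c*q[:,1],q[:,2]]/1000
def res(p,sets):
    return np.concatenate([(proj(S,W(p,[a for a,_ in L]))-np.array([b for _,b in L])).ravel() for S,L in sets])
if __name__=="__main__":
    for nm,sets in dict(top=[(s,A)],side=[(t,B)],both=[(s,A),(t,B)]).items():
        f=least_squares(lambda p:res(p,sets),[632,-168,0.08],x_scale=[1,1,.01],loss="soft_l1")
        print(nm,f.x[:2].round(1),np.degrees(f.x[2]).round(2)); print(res(f.x,sets).reshape(-1,2).round(1).tolist())
E
python3 fit.py
```

```text
top [ 631.5 -167.8] 4.8
[[0.4, 0.3], [-0.3, 0.2], [-0.3, -0.2], [-0.2, 0.0], [-0.6, 1.0], [0.1, 0.4], [-0.6, 0.2], [0.8, -0.1], [0.2, -1.5], [0.6, -0.2], [0.2, -0.6], [-0.2, -0.0]]
side [ 629.9 -167.5] 4.47
[[0.6, -0.5], [-0.9, 0.0], [0.4, 0.1], [0.4, 0.1], [0.4, 0.0], [-0.5, -0.3], [-0.8, 0.2], [0.2, 0.2]]
both [ 631.  -167.8] 4.72
[[0.4, 0.5], [-0.3, 0.4], [-0.2, -0.0], [-0.2, 0.2], [-0.6, 1.2], [0.1, 0.6], [-0.6, 0.4], [0.7, 0.1], [0.2, -1.3], [0.6, -0.1], [0.2, -0.5], [-0.1, 0.2], [0.2, -0.8], [-1.1, -0.2], [0.1, -0.1], [0.1, -0.0], [0.1, -0.2], [-0.9, -0.4], [-1.1, 0.1], [-0.1, 0.1]]
```

```bash
cat > st.py <<'E'
from station import manip
import numpy as np
from scipy.spatial.transform import Rotation as R
def show(goal=None,yaw=None,n=None):
    s=manip.sense();M=R.from_quat(s["tool_rot"]).as_matrix();p=s["tcp_pos"]*1000
    z=M[:,2];az=np.degrees(np.arctan2(z[1],z[0]))
    print("t",round(s["t"],2),"tcp",p.round(1),"x",M[:,0].round(3),"y",M[:,1].round(3),"z-az",az.round(2),"F",s["force"].round(1),"T",s["ft_torque"].round(2),"gap",round(s["finger_gap"]*85.4,1))
    if goal is not None:
        print("shift mm",(M.T@(np.array(goal)-p)).round(1))
    if yaw is not None:
        # rotate about tool x (down) by a changes heading by -a
        d=(az-yaw+90)%180-90; print("tool yaw turn rad",np.radians(d).round(4))
E
python3 - <<'E'
from st import *; show([463.6,80.9,100],-6.7)
from h import *
t=dict(np.load("pics/side0.npz"));im=t["image"]
m=np.zeros(im.shape[:2],bool); m[195:310,210:345]=(im[195:310,210:345].min(2)>175)
rects(t,m,.01)
E
```

```text
t 0.1 tcp [ 272.7 -561.7  230.4] x [-0.     0.002 -1.   ] y [ 0.437 -0.9   -0.002] z-az -154.12 F [0.5 0.5 0.1] T [ 0.01 -0.02  0.01] gap 85.5
shift mm [ 131.5 -494.5 -452.2]
tool yaw turn rad 0.5687
1 pix [315.7 215.8] ctr 505.1 76.6 centroid [503.7  76.7  10. ] size 106.7 38.5 ang -6.4
2 pix [279.2 244.3] ctr 536.8 192.1 centroid [535.3 192.7  10. ] size 108.7 37.5 ang -2.4
3 pix [246.5 291.8] ctr 530.4 329.5 centroid [528.9 329.7  10. ] size 108.9 38.6 ang 9.8
```

```bash
python3 -m crank '[[0.085,0,-0.049,-0.045,0],[0.085,0,-0.049,-0.045,0],[0.085,0,-0.049,-0.045,0],[0.085,0,-0.049,-0.045,0],[0.085,0,-0.049,-0.045,0]]' 60; python3 -m crank '[[0.085,0,-0.049,-0.045,0],[0.085,0,-0.049,-0.045,0],[0.085,0,-0.049,-0.045,0],[0.085,0,-0.049,-0.045,0],[0.085,0,-0.049,-0.045,0]]';  python3 -m crank '[[0.085,0.03,0,0,0.14],[0.085,0.03,0,0,0.14],[0.085,0.03,0,0,0.14],[0.085,0.03,0,0,0.1487],[0.085,0,0,0,0]]'
python3 - <<'E'
from st import *; show([463,81.3,40],-6.6)
E
```

```text
t: 0.6
tcp_pos: [0.3447, -0.3207, 0.231]
tool_rot: [0.689, 0.158, -0.689, 0.158]
force: [0.8, -1.7, 0.7]
finger_gap: 0.996
t: 1.1
tcp_pos: [0.4164, -0.0813, 0.2313]
tool_rot: [0.689, 0.158, -0.689, 0.158]
force: [1.1, -0.7, 0.2]
finger_gap: 0.991
t: 1.6
tcp_pos: [0.414, -0.0821, 0.1086]
tool_rot: [-0.703, 0.04, 0.709, 0.042]
force: [0.1, 0.5, 0.4]
finger_gap: 0.995
t 1.6 tcp [414.  -82.1 108.6] x [-0.008  0.004 -1.   ] y [-0.116 -0.993 -0.003] z-az 173.32 F [0.1 0.5 0.4] T [-0.01  0.05  0.04] gap 85.0
shift mm [  68.8 -167.8  -30.2]
tool yaw turn rad -0.0014
```

```bash
python3 -m crank '[[0.065,0,-0.0336,-0.006,0],[0.065,0,-0.0336,-0.006,0],[0.065,0,-0.0336,-0.006,0],[0.065,0,-0.0336,-0.006,0],[0.065,0,-0.0336,-0.006,0]]';  python3 -m crank '[[0.065,0.03,0,0,0],[0.065,0.03,0,0,0],[0.065,0,0,0,0]]'
python3 - <<'E'
from st import *; show([463,81.3,20],-6.6)
from station import snapshot; from h import *
for n in("top","side"):
    s=snapshot(n); 
    u=proj(s,[.463,.081,.02])[0].astype(int); x,y=max(u[0]-70,0),max(u[1]-60,0)
    cv2.imwrite(f"pics/{n}1.png",cv2.resize(s["image"][y:y+120,x:x+140],None,fx=5,fy=5,interpolation=cv2.INTER_CUBIC));print(x,y)
E
```

```text
t: 2.1
tcp_pos: [0.4667, 0.0813, 0.1128]
tool_rot: [0.707, -0.04, -0.705, -0.04]
force: [0.5, 0.1, -0.1]
finger_gap: 0.758
t: 2.4
tcp_pos: [0.4643, 0.0805, 0.05]
tool_rot: [-0.704, 0.04, 0.708, 0.04]
force: [0.3, -0.2, -0.0]
finger_gap: 0.758
t 2.4 tcp [464.3  80.5  50. ] x [-0.005  0.    -1.   ] y [-0.113 -0.994  0.   ] z-az 173.51 F [ 0.3 -0.2 -0. ] T [ 0.    0.02 -0.01] gap 64.7
shift mm [30.  -0.7  1.3]
tool yaw turn rad 0.0019
248 161
259 160
```

View pics/side1.png

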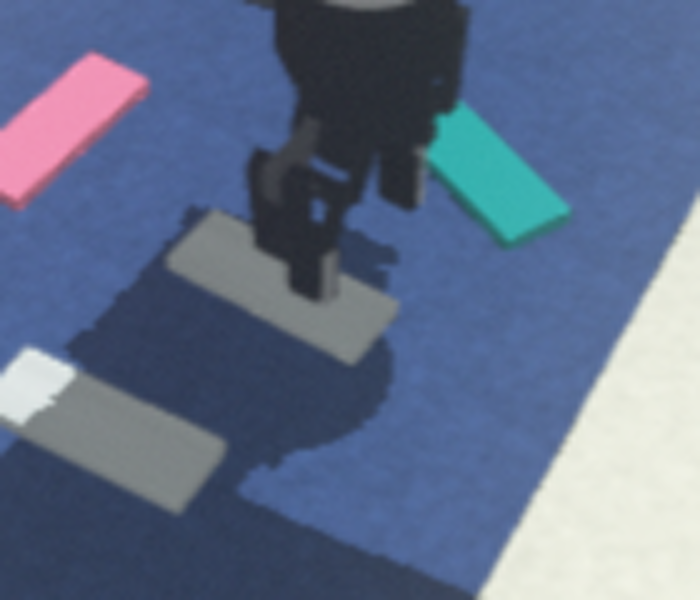

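```bash
python3 -m crank '[[0.065,0.021,0,0.001,0],[0.065,0.021,0,0,0],[0.05,0,0,0,0],[0.05,0,0,0,0],[0.05,0,0,0,0]]';  python3 -m crank '[[0.05,0.003,0,0,0],[0.05,0,0,0,0]]'; python3 -m crank '[[0.05,0.002,0,0,0],[0.05,0,0,0,0]]'
python3 - <<'E'
from st import *; show([463,81.3,20],-6.6)
from station import snapshot; from h import *
for n in("side",):
    s=snapshot(n); 
    u=proj(s,[.463,.081,.02])[0].astype(int); x,y=max(u[0]-40,0),max(u[1]-30,0)
    cv2.imwrite(f"pics/{n}2.png",cv2.resize(s["image"][y:y+60,x:x+80],None,fx=9,fy=9,interpolation=cv2.INTER_CUBIC));print(x,y)
E
```

```text
t: 3.0
tcp_pos: [0.4658, 0.0799, 0.0109]
tool_rot: [0.707, -0.041, -0.705, -0.041]
force: [-0.2, 0.5, 0.3]
finger_gap: 0.589
t: 3.2
tcp_pos: [0.4652, 0.0801, 0.0069]
tool_rot: [0.706, -0.041, -0.705, -0.041]
force: [-0.7, -0.4, 0.1]
finger_gap: 0.583
t: 3.4
tcp_pos: [0.4647, 0.0802, 0.0042]
tool_rot: [-0.706, 0.041, 0.706, 0.041]
force: [-0.5, 0.2, 0.9]
finger_gap: 0.585
t 3.4 tcp [464.7  80.2   4.2] x [-0.  0. -1.] y [-0.117 -0.993  0.   ] z-az 173.3 F [-0.5  0.2  0.9] T [-0.01 -0.02  0.01] gap 50.0
shift mm [-15.8  -0.9   1.8]
tool yaw turn rad -0.0017
289 190
```

View pics/side2.png

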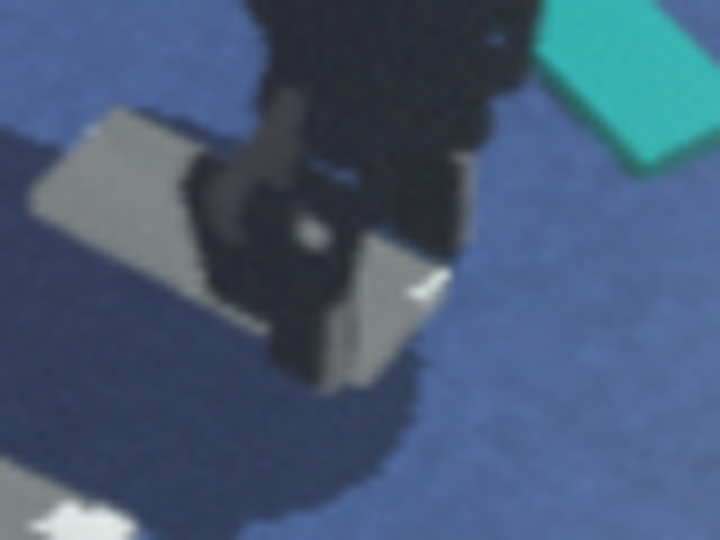

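```bash
for i in 1; do python3 -m crank '[[0.05,0.002,0,0,0],[0.05,0,0,0,0]]'; done;  python3 -m crank '[[0.05,0.002,0,0,0],[0.05,0,0,0,0]]'
```

```text
t: 3.65
tcp_pos: [0.4646, 0.0802, 0.0021]
tool_rot: [-0.706, 0.041, 0.706, 0.041]
force: [-0.1, -0.2, -0.8]
finger_gap: 0.58
t: 3.85
tcp_pos: [0.4646, 0.0802, 0.0001]
tool_rot: [-0.706, 0.041, 0.706, 0.041]
force: [-0.2, -0.7, -0.5]
finger_gap: 0.585
```

```bash
python3 -m crank '[[0.05,0.002,0,0,0],[0.05,0,0,0,0]]';  python3 -m crank '[[0.05,0.002,0,0,0],[0.05,0,0,0,0]]'
```

```text
t: 4.05
tcp_pos: [0.4647, 0.0802, -0.0019]
tool_rot: [-0.706, 0.041, 0.706, 0.041]
force: [-0.1, -0.3, -0.4]
finger_gap: 0.582
t: 4.25
tcp_pos: [0.4649, 0.0802, -0.003]
tool_rot: [0.706, -0.041, -0.706, -0.041]
force: [-0.4, 0.5, 7.0]
finger_gap: 0.588
```

```bash
python3 -m crank '[[0.05,-0.0032,0,0,0],[0.03,0,0,0,0],[0.03,0,0,0,0],[0.03,0,0,0,0]]' 70;  python3 -m crank '[[0.03,0,0,0,0],[0.03,0,0,0,0]]'
```

```text
t: 4.65
tcp_pos: [0.465, 0.0802, 0.0003]
tool_rot: [0.706, -0.041, -0.706, -0.041]
force: [-0.6, 0.3, 8.9]
finger_gap: 0.444
t: 4.85
tcp_pos: [0.465, 0.0802, 0.0003]
tool_rot: [0.706, -0.041, -0.706, -0.041]
force: [-0.0, 0.7, 9.2]
finger_gap: 0.447
```

```bash
python3 -m crank '[[0.03,-0.01,0,0,0],[0.03,-0.03,0,0,0],[0.03,-0.03,0,0,0],[0.03,0,0,0,0]]'
python3 - <<'E'
from st import *; 
c,n=np.cos(np.radians(4.7)),np.sin(np.radians(4.7))
x=-72-110
show([631+c*x,-167.8+n*x,70],4.7)
from station import snapshot; from h import *
for n in("side",):
    s=snapshot(n); 
    u=proj(s,[.463,.081,.07])[0].astype(int); x,y=max(u[0]-50,0),max(u[1]-40,0)
    cv2.imwrite(f"pics/{n}3.png",cv2.resize(s["image"][y:y+80,x:x+100],None,fx=7,fy=7,interpolation=cv2.INTER_CUBIC));print(x,y)
E
```

```text
t: 5.25
tcp_pos: [0.4667, 0.0802, 0.0724]
tool_rot: [0.708, -0.041, -0.704, -0.041]
force: [2.0, -0.1, -2.5]
finger_gap: 0.439
t 5.25 tcp [466.7  80.2  72.4] x [ 0.006 -0.    -1.   ] y [-0.116 -0.993 -0.   ] z-az 173.31 F [ 2.  -0.1 -2.5] T [-0.03  0.06  0.01] gap 37.5
shift mm [  2.4 263.1 -13.6]
tool yaw turn rad -0.1987
280 165
```

View pics/side3.png

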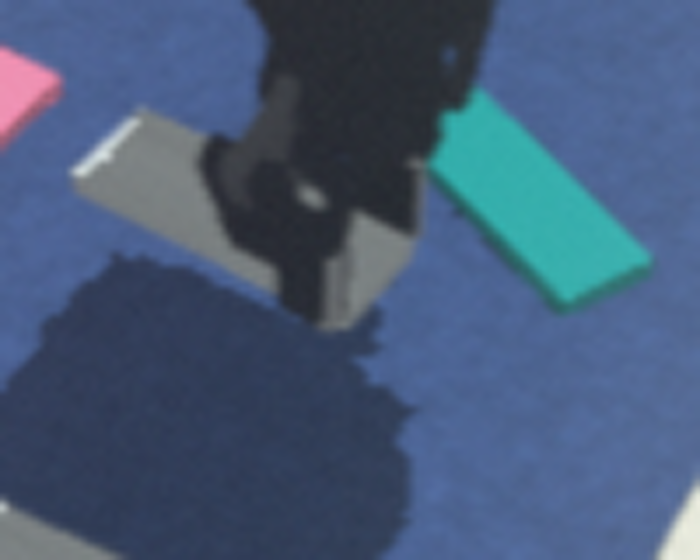

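```bash
python3 -m crank '[[0.03,0,0.025,-0.003,0],[0.03,0,0.045,-0.003,0],[0.03,0,0.045,-0.003,0],[0.03,0,0.045,-0.003,0],[0.03,0,0.045,-0.002,0]]';python3 -m crank '[[0.03,0,0.035,0,-0.06],[0.03,0,0.02,0,-0.09],[0.03,0,0,0,-0.049],[0.03,0,0,0,0],[0.03,0,0,0,0]]'
python3 - <<'E'
from st import *; 
c,n=np.cos(np.radians(4.7)),np.sin(np.radians(4.7))
x=-70-110
show([631+c*x,-167.8+n*x,33],4.7)
E
```

```text
t: 5.8
tcp_pos: [0.4537, -0.1263, 0.0683]
tool_rot: [-0.705, 0.041, 0.707, 0.042]
force: [0.8, 0.2, -0.9]
finger_gap: 0.446
t: 6.3
tcp_pos: [0.4487, -0.1791, 0.0686]
tool_rot: [-0.706, -0.029, 0.707, -0.028]
force: [0.1, 0.5, -1.2]
finger_gap: 0.441
t 6.3 tcp [ 448.7 -179.1   68.6] x [-0.002  0.002 -1.   ] y [ 0.081 -0.997 -0.002] z-az -175.35 F [ 0.1  0.5 -1.2] T [0.01 0.04 0.04] gap 37.7
shift mm [35.6  3.7 -2.7]
tool yaw turn rad -0.001
```

```bash
python3 -m crank '[[0.03,0.018,0.0037,-0.0027,0],[0.03,0.0166,0,0,0],[0.03,0,0,0,0]]'
python3 - <<'E'
from st import *; 
show()
from station import snapshot; from h import *
for n,k in(("side",6),("top",6)):
    s=snapshot(n); np.savez(f"pics/{n}4.npz",**s)
    u=proj(s,[.53,-.17,.03])[0].astype(int); x,y=max(u[0]-60,0),max(u[1]-45,0)
    cv2.imwrite(f"pics/{n}4.png",cv2.resize(s["image"][y:y+95,x:x+120],None,fx=k,fy=k,interpolation=cv2.INTER_CUBIC));print(x,y)
E
```

```text
t: 6.6
tcp_pos: [0.4513, -0.1816, 0.0332]
tool_rot: [-0.705, -0.03, 0.708, -0.028]
force: [-0.2, 0.9, -2.0]
finger_gap: 0.443
t 6.6 tcp [ 451.3 -181.6   33.2] x [-0.004  0.003 -1.   ] y [ 0.083 -0.997 -0.003] z-az -175.27 F [-0.2  0.9 -2. ] T [-0.04  0.06 -0.09] gap 37.8
289 105
356 147
```

View pics/side4.png

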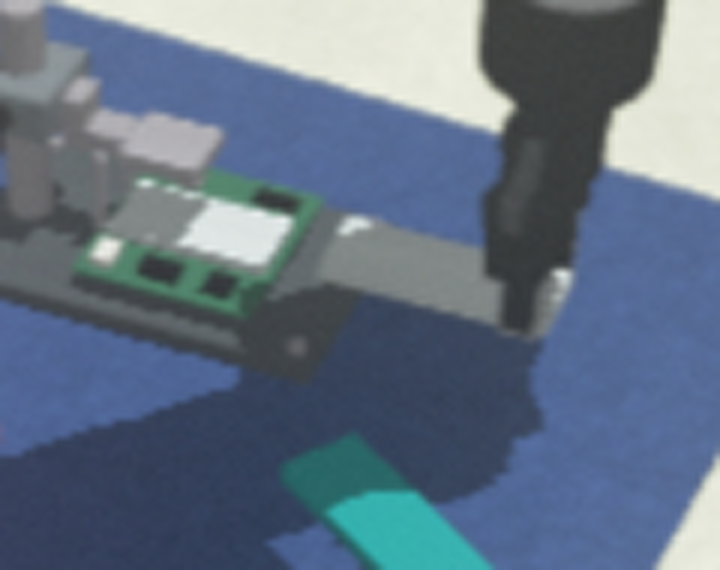

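View pics/top4.png

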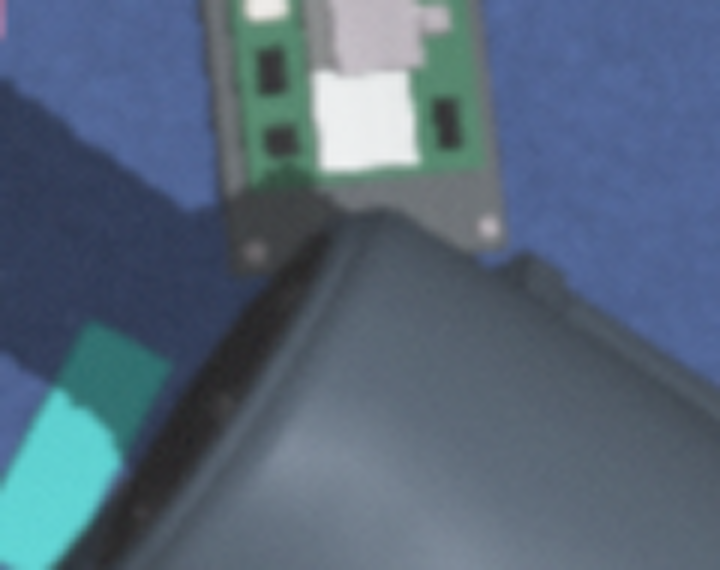

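```bash
python3 - <<'E'
from h import *
s=dict(np.load("pics/side4.npz"))
c,n=np.cos(np.radians(4.7)),np.sin(np.radians(4.7))
# press-frame depth map of plate region
g=[(u,v) for v in range(136,162) for u in range(335,385)]
p,r=depthpts(s,g);p=p*1000;d=p-[631,-167.8,0]
q=np.c_[c*d[:,0]+n*d[:,1],-n*d[:,0]+c*d[:,1],p[:,2]]
m=(q[:,2]>36)&(q[:,2]<52)&(q[:,0]<-85)
q=q[m]
for x in range(-190,-70,10):
    k=(q[:,0]>=x)&(q[:,0]<x+10)
    if k.sum(): print(x,k.sum(),"z",np.median(q[k,2]).round(1),"y",np.percentile(q[k,1],[2,50,98]).round(1))
E
```

```text
-190 22 z 46.7 y [-18.   27.9  35.1]
-180 10 z 44.9 y [25.  28.5 34.3]
-170 19 z 41.9 y [ 5.5 17.4 23.3]
-160 29 z 42.8 y [-14.5   9.2  21.7]
-150 41 z 42.6 y [-16.1   8.6  23. ]
-140 38 z 42.7 y [-16.1   5.6  23.7]
-130 40 z 42.5 y [-16.4   7.   23.1]
-120 36 z 42.5 y [-16.6   7.4  23.3]
-110 37 z 42.4 y [-16.7   4.2  24.5]
-100 38 z 41.8 y [-16.5   7.3  22.7]
-90 18 z 41.7 y [-16.    5.1  22. ]
```

```bash
python3 - <<'E'
from h import *
s=dict(np.load("pics/side4.npz"))
c,n=np.cos(np.radians(4.7)),np.sin(np.radians(4.7))
g=[(u,v) for v in range(110,150) for u in range(295,335)]
p,r=depthpts(s,g);p=p*1000;d=p-[631,-167.8,0]
q=np.c_[c*d[:,0]+n*d[:,1],-n*d[:,0]+c*d[:,1],p[:,2]]
m=(q[:,2]>67)&(q[:,2]<80)&(abs(q[:,0])<40); q=q[m]
for x in range(-30,30,5):
    k=(q[:,0]>=x)&(q[:,0]<x+5)
    if k.sum(): print(x,k.sum(),"z",np.median(q[k,2]).round(1),"y",np.percentile(q[k,1],[2,50,98]).round(1))
E
```

```text
-25 13 z 70.8 y [-15.   -0.4  14.1]
-20 18 z 73.1 y [-14.4  10.4  21.7]
-15 18 z 73.4 y [-14.8   4.2  18.4]
-10 13 z 72.5 y [-8.5  2.6 18.7]
-5 18 z 73.1 y [-17.    7.5  19.6]
0 14 z 72.5 y [-15.1   3.4  19.3]
5 18 z 72.8 y [-15.    5.9  19.8]
10 15 z 73.4 y [-13.1   1.4  18.5]
15 13 z 72.9 y [-11.9   5.8  18.5]
20 9 z 73.0 y [-8.   0.8 11.6]
25 12 z 72.5 y [-7.7  9.1 16.9]
```

```bash
python3 -m crank '[[0.03,0,0.001,-0.015,0],[0.03,0,0,-0.025,0],[0.03,0,0,-0.025,0],[0.03,0,0,-0.02,0],[0.03,0,0,-0.015,0]]';python3 -m crank '[[0.03,0,0,0,0]]'
python3 - <<'E'
from st import *; 
c,n=np.cos(np.radians(4.7)),np.sin(np.radians(4.7))
x=-70
show([631+c*x,-167.8+n*x,33],4.7)
from station import snapshot; from h import *
for n,k in(("side",7),("top",6)):
    s=snapshot(n); np.savez(f"pics/{n}5.npz",**s)
    u=proj(s,[.58,-.17,.03])[0].astype(int); x,y=max(u[0]-50,0),max(u[1]-40,0)
    cv2.imwrite(f"pics/{n}5.png",cv2.resize(s["image"][y:y+80,x:x+100],None,fx=k,fy=k,interpolation=cv2.INTER_CUBIC));print(x,y)
E
```

```text
t: 7.2
tcp_pos: [0.5542, -0.1757, 0.036]
tool_rot: [0.707, 0.029, -0.706, 0.03]
force: [-0.4, 0.1, -1.3]
finger_gap: 0.441
t: 7.3
tcp_pos: [0.555, -0.1761, 0.0361]
tool_rot: [0.708, 0.029, -0.705, 0.03]
force: [-0.1, -0.4, -0.7]
finger_gap: 0.442
t 7.3 tcp [ 555.  -176.1   36.1] x [ 0.004 -0.002 -1.   ] y [ 0.084 -0.996  0.002] z-az -175.2 F [-0.1 -0.4 -0.7] T [-0.    0.1  -0.01] gap 37.8
shift mm [ 3.1 -2.  -6.4]
tool yaw turn rad 0.0017
283 104
366 132
```

View pics/side5.png

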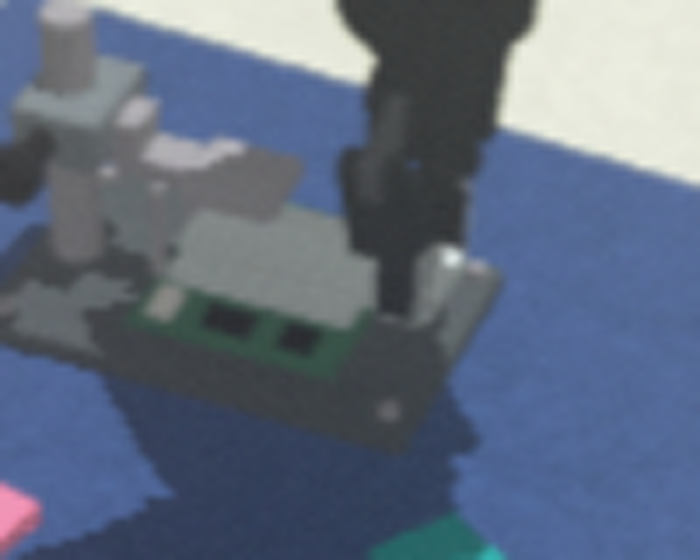

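View pics/top5.png

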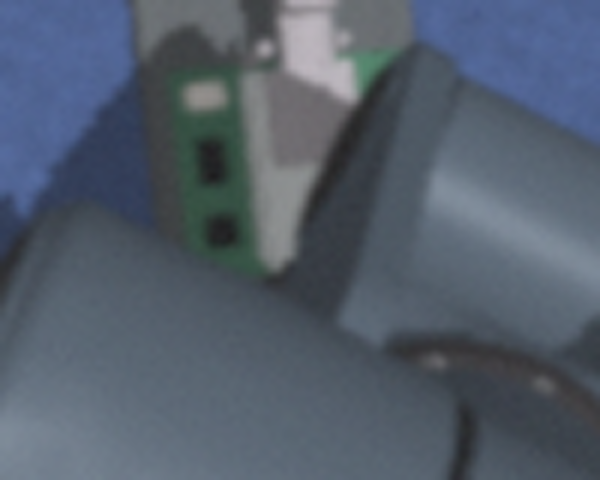

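```bash
python3 -m crank '[[0.03,0.003,-0.002,-0.002,0],[0.03,0,0,-0.002,0],[0.03,0,0,0,0]]';python3 -m crank '[[0.03,0,0,-0.001,0],[0.03,0,0,-0.001,0]]'
python3 - <<'E'
from st import *; 
c,n=np.cos(np.radians(4.7)),np.sin(np.radians(4.7))
x=-70
show([631+c*x,-167.8+n*x,33],4.7)
E
```

```text
t: 7.7
tcp_pos: [0.5557, -0.1737, 0.0318]
tool_rot: [-0.706, -0.029, 0.707, -0.029]
force: [0.5, 0.1, -1.1]
finger_gap: 0.441
t: 7.9
tcp_pos: [0.558, -0.1737, 0.0319]
tool_rot: [-0.706, -0.029, 0.707, -0.029]
force: [-0.5, 0.1, -1.2]
finger_gap: 0.439
t 7.9 tcp [ 558.  -173.7   31.9] x [-0.  0. -1.] y [ 0.082 -0.997 -0.   ] z-az -175.31 F [-0.5  0.1 -1.2] T [-0.02  0.04 -0.05] gap 37.5
shift mm [-1.1  0.1 -3.2]
tool yaw turn rad -0.0002
```

```bash
python3 -m crank '[[0.03,0,0,-0.0015,0],[0.03,0,0,-0.0015,0]]';python3 -m crank '[[0.03,0,0,-0.001,0],[0.03,0,0,0,0]]';python3 -m crank '[[0.03,0,0,-0.001,0],[0.03,0,0,0,0]]'; python3 -m crank '[[0.03,0,0,-0.001,0],[0.03,0,0,0,0]]'
```

```text
t: 8.1
tcp_pos: [0.5609, -0.1733, 0.0319]
tool_rot: [-0.706, -0.029, 0.707, -0.029]
force: [-3.0, -0.9, -0.6]
finger_gap: 0.44
t: 8.3
tcp_pos: [0.5609, -0.1731, 0.0316]
tool_rot: [-0.706, -0.029, 0.707, -0.029]
force: [-4.1, -1.6, -0.8]
finger_gap: 0.444
t: 8.5
tcp_pos: [0.561, -0.173, 0.0315]
tool_rot: [-0.705, -0.029, 0.708, -0.029]
force: [-6.3, -2.4, -0.3]
finger_gap: 0.441
t: 8.7
tcp_pos: [0.561, -0.1729, 0.0313]
tool_rot: [-0.704, -0.03, 0.709, -0.028]
force: [-8.1, -4.0, 0.2]
finger_gap: 0.443
```

```bash
python3 -m crank '[[0.03,0,0,0.002,0],[0.03,0.001,0,0,0],[0.03,0,0,0,0]]';python3 -m crank '[[0.03,0.001,0,0,0],[0.03,0,0,0,0]]'
```

```text
t: 9.0
tcp_pos: [0.561, -0.173, 0.0307]
tool_rot: [-0.706, -0.029, 0.707, -0.029]
force: [-5.3, -2.9, 0.5]
finger_gap: 0.445
t: 9.2
tcp_pos: [0.561, -0.173, 0.0302]
tool_rot: [-0.706, -0.029, 0.707, -0.029]
force: [-6.5, -1.4, 3.4]
finger_gap: 0.442
```

```bash
python3 -m crank '[[0.044,0,0,0,0],[0.05,0,0,0,0],[0.055,0,0,0,0],[0.055,0,0,0,0]]'
python3 - <<'E'
from st import *; 
c,n=np.cos(np.radians(4.7)),np.sin(np.radians(4.7))
show([494,193,110],-1.8)
from station import snapshot; from h import *
for n,k in(("side",8),):
    s=snapshot(n); np.savez(f"pics/{n}6.npz",**s)
    u=proj(s,[.58,-.17,.03])[0].astype(int); x,y=max(u[0]-50,0),max(u[1]-40,0)
    cv2.imwrite(f"pics/{n}6.png",cv2.resize(s["image"][y:y+70,x:x+95],None,fx=k,fy=k,interpolation=cv2.INTER_CUBIC));print(x,y)
E
```

```text
t: 9.6
tcp_pos: [0.563, -0.1733, 0.0301]
tool_rot: [0.707, 0.029, -0.706, 0.029]
force: [0.5, -0.0, 0.3]
finger_gap: 0.644
t 9.6 tcp [ 563.  -173.3   30.1] x [ 0.002 -0.001 -1.   ] y [ 0.082 -0.997  0.001] z-az -175.29 F [ 0.5 -0.   0.3] T [0.05 0.03 0.02] gap 55.0
shift mm [ -80.2 -370.7   38.5]
tool yaw turn rad 0.1137
283 104
```

View pics/side6.png

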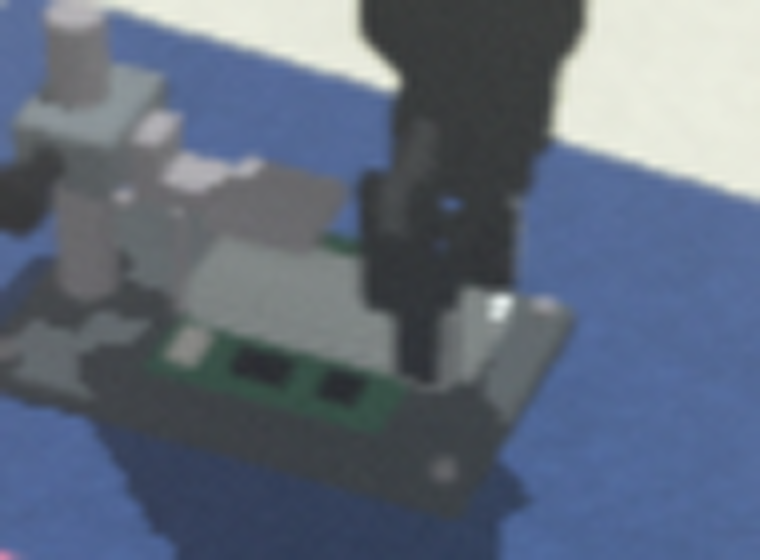

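```bash
python3 -m crank '[[0.055,-0.03,0,0,0],[0.055,-0.05,0,0,0],[0.055,0,-0.03,0.003,0],[0.055,0,-0.045,0.005,0],[0.055,0,-0.045,0.005,0]]'; python3 -m crank '[[0.055,0,-0.045,0.005,0],[0.055,0,-0.045,0.005,0],[0.055,0,-0.045,0.005,0],[0.055,0,-0.045,0.005,0.04],[0.055,0,-0.03,0.005,0.073]]'
python3 - <<'E'
from st import *; show([495,193.5,30],-1.8)
from station import snapshot; from h import *
for n,k in(("side",8),("top",8)):
    s=snapshot(n); np.savez(f"pics/{n}7.npz",**s)
    u=proj(s,[.60,-.17,.03])[0].astype(int); x,y=max(u[0]-45,0),max(u[1]-35,0)
    cv2.imwrite(f"pics/{n}7.png",cv2.resize(s["image"][y:y+70,x:x+95],None,fx=k,fy=k,interpolation=cv2.INTER_CUBIC));print(x,y)
E
```

```text
t: 10.15
tcp_pos: [0.5397, -0.0542, 0.1106]
tool_rot: [0.707, 0.028, -0.706, 0.028]
force: [0.1, 0.5, 0.3]
finger_gap: 0.642
t: 10.65
tcp_pos: [0.4974, 0.1556, 0.11]
tool_rot: [0.707, -0.011, -0.707, -0.011]
force: [-0.1, -0.4, 0.4]
finger_gap: 0.647
t 10.65 tcp [497.4 155.6 110. ] x [ 0.     0.001 -1.   ] y [-0.032 -1.    -0.001] z-az 178.19 F [-0.1 -0.4  0.4] T [-0.02 -0.   -0.05] gap 55.2
shift mm [ 80.1 -37.8   3.6]
tool yaw turn rad -0.0001
281 107
370 130
```

View pics/side7.png

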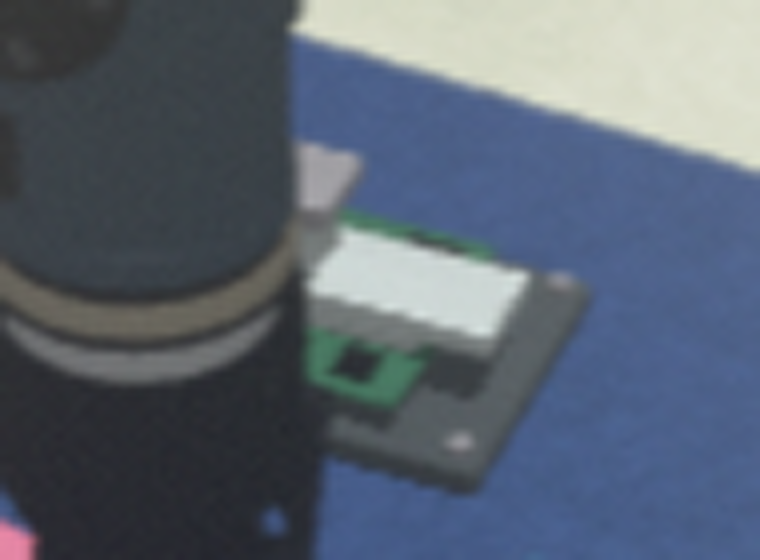

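View pics/top7.png

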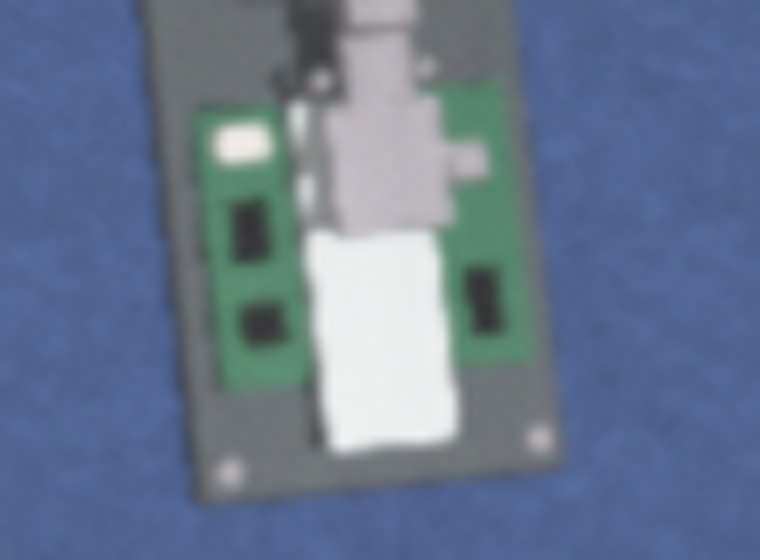

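```bash
python3 -m crank '[[0.055,0,-0.0378,0.0036,0],[0.055,0.025,0,0,0],[0.055,0.025,0,0,0],[0.055,0,0,0,0]]'
python3 - <<'E'
from st import *; show([495,193.5,1.5],-1.8)
from h import *; from fit import W
s=dict(np.load("pics/top7.npz"))
print(proj(s,W([631,-167.8,np.radians(4.7)],[(-83,20,40),(-83,-20,40),(-20,18,72.8),(-20,-18,72.8)])).round(1))
import cv2
t=__import__("station").snapshot("side"); u=proj(t,[.495,.193,.02])[0].astype(int);x,y=u[0]-50,u[1]-40
cv2.imwrite("pics/side8.png",cv2.resize(t["image"][y:y+80,x:x+100],None,fx=7,fy=7,interpolation=cv2.INTER_CUBIC))
E
```

```text
t: 11.15
tcp_pos: [0.4942, 0.19, 0.0576]
tool_rot: [-0.705, 0.011, 0.709, 0.01]
force: [-0.7, -0.2, -0.1]
finger_gap: 0.645
t 11.15 tcp [494.2 190.   57.6] x [-0.005 -0.001 -1.   ] y [-0.03  -1.     0.001] z-az 178.25 F [-0.7 -0.2 -0.1] T [-0.03  0.03  0.01] gap 55.1
shift mm [56.1 -3.6 -1. ]
tool yaw turn rad 0.0009
[[411.4 185.9]
 [427.1 184.2]
 [411.8 159.3]
 [426.3 157.7]]
```

View pics/side8.png

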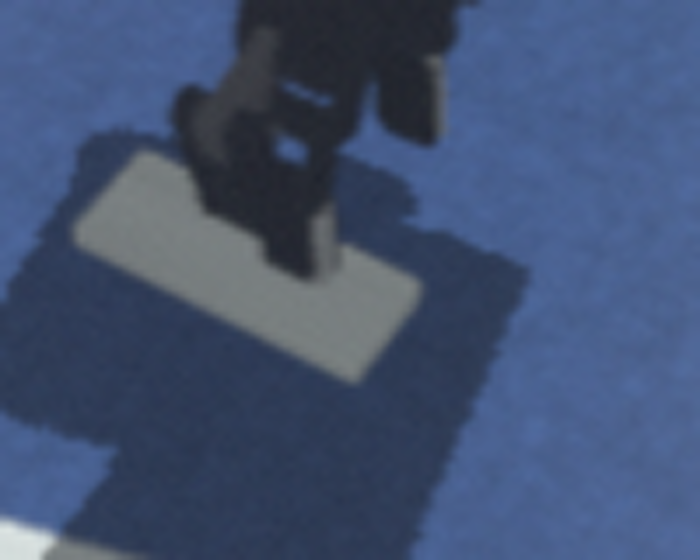

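```bash
python3 -m crank '[[0.055,0.02,-0.003,-0.001,0],[0.055,0.02,0,0,0],[0.055,0,0,0,0]]'
python3 - <<'E'
from st import *; show([495,193.3,1],-1.8)
E
```

```text
t: 11.5
tcp_pos: [0.4967, 0.1929, 0.0193]
tool_rot: [-0.706, 0.011, 0.708, 0.011]
force: [-0.1, 0.2, 0.0]
finger_gap: 0.644
t 11.5 tcp [496.7 192.9  19.3] x [-0.002 -0.    -1.   ] y [-0.032 -0.999  0.   ] z-az 178.19 F [-0.1  0.2  0. ] T [ 0.06  0.05 -0.01] gap 55.0
shift mm [18.3 -0.3  1.7]
tool yaw turn rad -0.0002
```

```bash
python3 -m crank '[[0.055,0.012,0,0.002,0],[0.05,0.0055,0,0,0],[0.05,0,0,0,0]]'; python3 -m crank '[[0.03,0,0,0,0],[0.03,0,0,0,0],[0.03,0,0,0,0],[0.03,0,0,0,0]]' 70
```

```text
t: 11.8
tcp_pos: [0.4948, 0.1935, 0.0023]
tool_rot: [-0.707, 0.011, 0.707, 0.011]
force: [-0.0, -0.7, 0.6]
finger_gap: 0.579
t: 12.2
tcp_pos: [0.4953, 0.1938, 0.0033]
tool_rot: [0.707, -0.011, -0.707, -0.011]
force: [-0.4, -0.7, 7.0]
finger_gap: 0.439
```

```bash
python3 -m crank '[[0.03,-0.01,0,0,0],[0.03,-0.03,0,0,0],[0.03,-0.04,0,0,0],[0.03,0,0,0,0]]'
python3 - <<'E'
from st import *; 
c,n=np.cos(np.radians(4.7)),np.sin(np.radians(4.7))
x=-70-110
show([631+c*x,-167.8+n*x,80],4.7)
E
```

```text
t: 12.6
tcp_pos: [0.4983, 0.1945, 0.0869]
tool_rot: [0.71, -0.01, -0.704, -0.011]
force: [0.5, 0.1, -1.6]
finger_gap: 0.435
t 12.6 tcp [498.3 194.5  86.9] x [ 0.01   0.002 -1.   ] y [-0.031 -1.    -0.002] z-az 178.25 F [ 0.5  0.1 -1.6] T [ 0.05 -0.04 -0.  ] gap 37.2
shift mm [  5.8 378.3  35.2]
tool yaw turn rad -0.1126
```

```bash
python3 -m crank '[[0.03,0,0.025,0.003,0],[0.03,0,0.04,0.004,0],[0.03,0,0.045,0.004,0],[0.03,0,0.045,0.004,0],[0.03,0,0.045,0.004,0]]';python3 -m crank '[[0.03,0,0.045,0.004,0],[0.03,0,0.045,0.004,0],[0.03,0,0.04,0.004,-0.03],[0.03,0,0.03,0.004,-0.0826],[0.03,0,0,0,0]]'
python3 - <<'E'
from st import *; 
c,n=np.cos(np.radians(4.7)),np.sin(np.radians(4.7))
x=-70-110
show([631+c*x,-167.8+n*x,46],4.7)
E
```

```text
t: 13.1
tcp_pos: [0.4692, -0.0069, 0.0822]
tool_rot: [-0.707, 0.011, 0.707, 0.011]
force: [-0.3, -0.3, -1.7]
finger_gap: 0.436
t: 13.6
tcp_pos: [0.4505, -0.1694, 0.0823]
tool_rot: [0.707, 0.027, -0.706, 0.028]
force: [-0.2, 0.3, -0.7]
finger_gap: 0.444
t 13.6 tcp [ 450.5 -169.4   82.3] x [ 0.002 -0.002 -1.   ] y [ 0.077 -0.997  0.002] z-az -175.56 F [-0.2  0.3 -0.7] T [-0.03 -0.01 -0.01] gap 37.9
shift mm [36.4 13.1  0. ]
tool yaw turn rad -0.0046
```

```bash
python3 -m crank '[[0.03,0.018,0.0131,0,-0.0046],[0.03,0.0174,0,0,0],[0.03,0,0,0,0]]'
python3 - <<'E'
from st import *; 
c,n=np.cos(np.radians(4.7)),np.sin(np.radians(4.7))
x=-110
show([561+c*x,-173+n*x,46],4.7)
from station import snapshot; from h import *
n="side";s=snapshot(n); np.savez(f"pics/{n}9.npz",**s)
u=proj(s,[.53,-.17,.03])[0].astype(int); x,y=max(u[0]-60,0),max(u[1]-45,0)
cv2.imwrite(f"pics/{n}9.png",cv2.resize(s["image"][y:y+95,x:x+120],None,fx=6,fy=6,interpolation=cv2.INTER_CUBIC));print(x,y)
c,n=np.cos(np.radians(4.7)),np.sin(np.radians(4.7))
g=[(u,v) for v in range(120,170) for u in range(320,390)]
p,r=depthpts(s,g);p=p*1000;d=p-[631,-167.8,0]
q=np.c_[c*d[:,0]+n*d[:,1],-n*d[:,0]+c*d[:,1],p[:,2]]
for lo,hi in((46,62),(36,46)):
  m=(q[:,2]>lo)&(q[:,2]<hi)&(q[:,0]>-170)&(q[:,0]<-30)
  Q=q[m]
  for x in range(-170,-40,10):
    k=(Q[:,0]>=x)&(Q[:,0]<x+10)
    if k.sum()>8: print(x,k.sum(),"z",np.median(Q[k,2]).round(1),"y",np.percentile(Q[k,1],[2,50,98]).round(1))
E
```

```text
t: 13.9
tcp_pos: [0.4494, -0.1767, 0.0453]
tool_rot: [-0.705, -0.031, 0.708, -0.029]
force: [-0.4, 0.4, -0.8]
finger_gap: 0.437
t 13.9 tcp [ 449.4 -176.7   45.3] x [-0.004  0.003 -1.   ] y [ 0.085 -0.996 -0.003] z-az -175.1 F [-0.4  0.4 -0.8] T [-0.01  0.07  0.05] gap 37.3
shift mm [-0.7  5.4 -1.5]
tool yaw turn rad 0.0036
289 105
-170 27 z 52.0 y [ 4.1 21.1 28.4]
-160 34 z 51.6 y [-10.   13.7  28.1]
-150 41 z 52.0 y [-11.5  10.9  28.4]
-140 38 z 51.8 y [-13.    9.5  28. ]
-130 39 z 51.7 y [-12.8  11.2  27.3]
-120 37 z 51.6 y [-12.2   9.7  27.4]
-110 39 z 51.7 y [-13.2  10.4  28.3]
-100 36 z 51.3 y [-12.7   8.9  27.1]
-90 19 z 51.0 y [-15.3  13.1  27.3]
-80 31 z 40.4 y [-15.3   2.4  21.8]
-70 36 z 40.2 y [-15.8   6.8  22. ]
-60 31 z 40.0 y [-15.5   2.2  21.5]
-50 33 z 40.3 y [-19.    5.1  22.6]
```

View pics/side9.png

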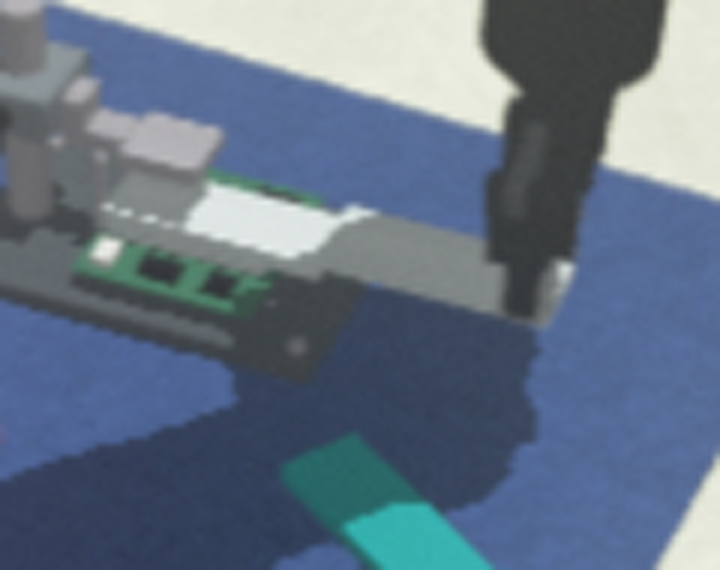

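```bash
python3 -m crank '[[0.03,-0.002,0.005,0,0.0036],[0.03,0,0,-0.005,0],[0.03,0,0,0,0]]'
python3 - <<'E'
from st import *; 
c,n=np.cos(np.radians(4.7)),np.sin(np.radians(4.7))
x=-100
show([561+c*x,-173+n*x,46],4.7)
E
```

```text
t: 14.25
tcp_pos: [0.4578, -0.1832, 0.0499]
tool_rot: [0.707, 0.029, -0.706, 0.03]
force: [0.3, 0.5, -0.9]
finger_gap: 0.434
t 14.25 tcp [ 457.8 -183.2   49.9] x [ 0.003 -0.002 -1.   ] y [ 0.083 -0.997  0.002] z-az -175.24 F [ 0.3  0.5 -0.9] T [-0.04  0.02  0.  ] gap 37.0
shift mm [ 3.9 -1.7 -3.7]
tool yaw turn rad 0.001
```

```bash
python3 -m crank '[[0.03,0.002,-0.0015,-0.012,0],[0.03,0,0,-0.02,0],[0.03,0,0,-0.02,0],[0.03,0,0,-0.015,0],[0.03,0,0,0,0]]'
python3 - <<'E'
from st import *; 
c,n=np.cos(np.radians(4.7)),np.sin(np.radians(4.7))
x=0
show([561+c*x,-173+n*x,46],4.7)
E
```

```text
t: 14.75
tcp_pos: [0.5262, -0.176, 0.0474]
tool_rot: [0.708, 0.029, -0.705, 0.031]
force: [-0.0, -0.1, -0.5]
finger_gap: 0.433
t 14.75 tcp [ 526.2 -176.    47.4] x [ 0.004 -0.002 -1.   ] y [ 0.084 -0.996  0.002] z-az -175.16 F [-0.  -0.1 -0.5] T [0.01 0.07 0.01] gap 37.0
shift mm [  1.5  -0.  -35. ]
tool yaw turn rad 0.0024
```

```bash
python3 -m crank '[[0.03,0,0,-0.014,0.002],[0.03,0,0,-0.012,0],[0.03,0,0,0,0],[0.03,0,0,0,0]]'
python3 - <<'E'
from st import *; 
show([561,-173,46],4.7)
E
```

```text
t: 15.15
tcp_pos: [0.5484, -0.1733, 0.0469]
tool_rot: [-0.706, -0.029, 0.707, -0.029]
force: [0.4, 0.3, -0.2]
finger_gap: 0.443
t 15.15 tcp [ 548.4 -173.3   46.9] x [-0.001  0.    -1.   ] y [ 0.081 -0.997 -0.   ] z-az -175.35 F [ 0.4  0.3 -0.2] T [ 0.03  0.03 -0.02] gap 37.9
shift mm [  0.9   0.7 -12.6]
tool yaw turn rad -0.0009
```

```bash
python3 -m crank '[[0.03,0.001,0.0007,-0.004,0],[0.03,0,0,-0.003,0],[0.03,0,0,0,0]]';python3 -m crank '[[0.03,0,0,-0.002,0],[0.03,0,0,0,0]]'
python3 - <<'E'
from st import *; 
show([561,-173,46],4.7)
E
```

```text
t: 15.45
tcp_pos: [0.5562, -0.174, 0.046]
tool_rot: [0.707, 0.028, -0.706, 0.029]
force: [0.0, -0.4, -1.1]
finger_gap: 0.435
t: 15.65
tcp_pos: [0.5581, -0.1737, 0.0461]
tool_rot: [0.707, 0.028, -0.706, 0.029]
force: [-0.6, 0.4, 0.2]
finger_gap: 0.437
t 15.65 tcp [ 558.1 -173.7   46.1] x [ 0. -0. -1.] y [ 0.081 -0.997  0.   ] z-az -175.38 F [-0.6  0.4  0.2] T [ 0.03  0.02 -0.  ] gap 37.3
shift mm [ 0.1 -0.4 -3. ]
tool yaw turn rad -0.0014
```

```bash
python3 -m crank '[[0.03,0,-0.0003,-0.0015,-0.0014],[0.03,0,0,0,0]]';python3 -m crank '[[0.03,0,0,-0.001,0],[0.03,0,0,0,0]]';python3 -m crank '[[0.03,0,0,-0.001,0],[0.03,0,0,0,0]]';
```

```text
t: 15.85
tcp_pos: [0.5595, -0.1731, 0.046]
tool_rot: [0.707, 0.029, -0.706, 0.029]
force: [-0.2, -0.6, -1.1]
finger_gap: 0.435
t: 16.05
tcp_pos: [0.5602, -0.173, 0.046]
tool_rot: [-0.706, -0.029, 0.707, -0.029]
force: [-0.1, 0.1, -1.8]
finger_gap: 0.438
t: 16.25
tcp_pos: [0.5603, -0.1729, 0.0458]
tool_rot: [-0.706, -0.029, 0.707, -0.029]
force: [-3.0, 0.1, -1.1]
finger_gap: 0.439
```

```bash
python3 -m crank '[[0.03,0,0,-0.001,0],[0.03,0.001,0,0,0],[0.03,0,0,0,0]]';python3 -m crank '[[0.03,0.001,0,0,0],[0.03,0,0,0,0]]';python3 -m crank '[[0.03,0.001,0,0,0],[0.03,0,0,0,0]]'
```

```text
t: 16.55
tcp_pos: [0.5603, -0.1728, 0.0446]
tool_rot: [-0.705, -0.029, 0.708, -0.029]
force: [-6.5, -1.9, 1.1]
finger_gap: 0.439
t: 16.75
tcp_pos: [0.5603, -0.1728, 0.0437]
tool_rot: [-0.705, -0.029, 0.708, -0.029]
force: [-6.1, -2.1, 0.2]
finger_gap: 0.437
t: 16.95
tcp_pos: [0.5603, -0.1728, 0.043]
tool_rot: [-0.705, -0.03, 0.708, -0.029]
force: [-6.2, -1.6, 2.5]
finger_gap: 0.437
```

```bash
python3 - <<'E'
from st import *; show()
from station import snapshot; from h import *
n="side";s=snapshot(n); np.savez(f"pics/{n}10.npz",**s)
u=proj(s,[.58,-.17,.03])[0].astype(int); x,y=max(u[0]-50,0),max(u[1]-40,0)
cv2.imwrite(f"pics/{n}10.png",cv2.resize(s["image"][y:y+70,x:x+95],None,fx=8,fy=8,interpolation=cv2.INTER_CUBIC))
E
```

```text
t 16.95 tcp [ 560.3 -172.8   43. ] x [-0.004  0.001 -1.   ] y [ 0.082 -0.997 -0.001] z-az -175.27 F [-6.2 -1.6  2.5] T [-0.27  0.91 -0.06] gap 37.3
```

View pics/side10.png

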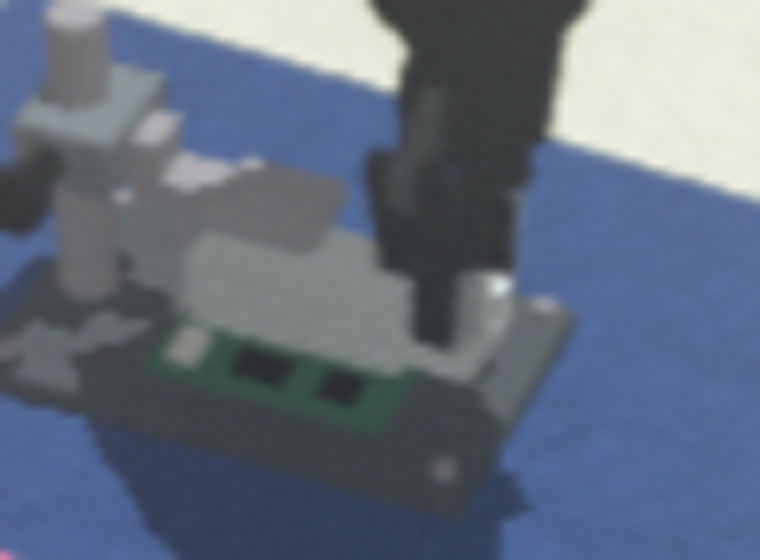

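```bash
python3 -m crank '[[0.044,0,0,0,0],[0.05,0,0,0,0],[0.055,0,0,0,0],[0.055,0,0,0,0]]';python3 -m crank '[[0.055,-0.03,0,0,0],[0.055,-0.05,0,0,0],[0.055,0,-0.03,0.02,0],[0.055,0,-0.045,0.02,0],[0.055,0,-0.045,0.02,0]]'; python3 -m crank '[[0.03,0,-0.045,0.005,0],[0.03,0,-0.045,0.005,0],[0.01,0,0,0,0],[0,0,0,0,0],[0,0,0,0,0]]'
python3 - <<'E'
from st import *; show()
from station import snapshot; from h import *
for n,k in(("side",8),("top",8)):
    s=snapshot(n); np.savez(f"pics/{n}11.npz",**s)
    u=proj(s,[.60,-.17,.03])[0].astype(int); x,y=max(u[0]-45,0),max(u[1]-35,0)
    cv2.imwrite(f"pics/{n}11.png",cv2.resize(s["image"][y:y+70,x:x+95],None,fx=k,fy=k,interpolation=cv2.INTER_CUBIC));print(x,y)
E
```

```text
t: 17.4
tcp_pos: [0.563, -0.173, 0.0432]
tool_rot: [0.707, 0.029, -0.706, 0.029]
force: [1.1, 0.6, -0.7]
finger_gap: 0.645
t: 17.9
tcp_pos: [0.4927, -0.0576, 0.1237]
tool_rot: [0.707, 0.028, -0.706, 0.029]
force: [0.4, -0.6, 0.2]
finger_gap: 0.642
t: 18.4
tcp_pos: [0.4764, 0.0299, 0.1232]
tool_rot: [0.707, 0.029, -0.706, 0.029]
force: [0.2, -0.5, 0.4]
finger_gap: -0.001
t 18.4 tcp [476.4  29.9 123.2] x [ 0.002 -0.    -1.   ] y [ 0.082 -0.997  0.001] z-az -175.31 F [ 0.2 -0.5  0.4] T [-0.02  0.05  0.02] gap -0.1
281 107
370 130
```

View pics/side11.png

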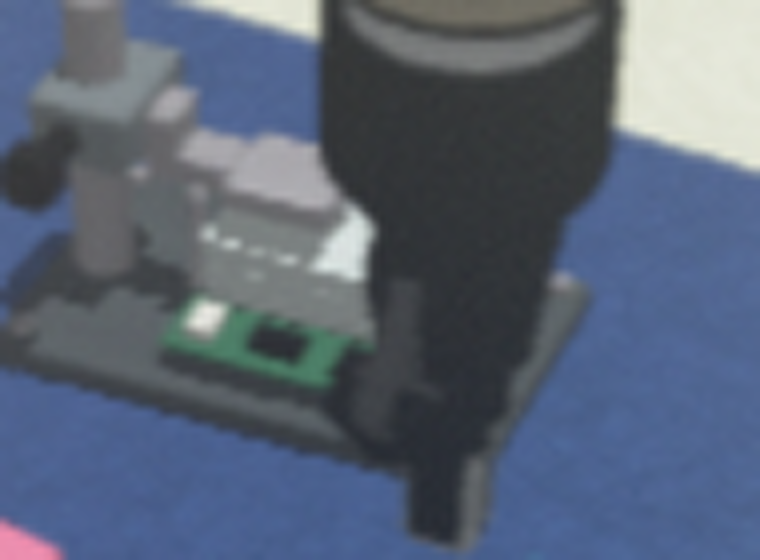

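View pics/top11.png

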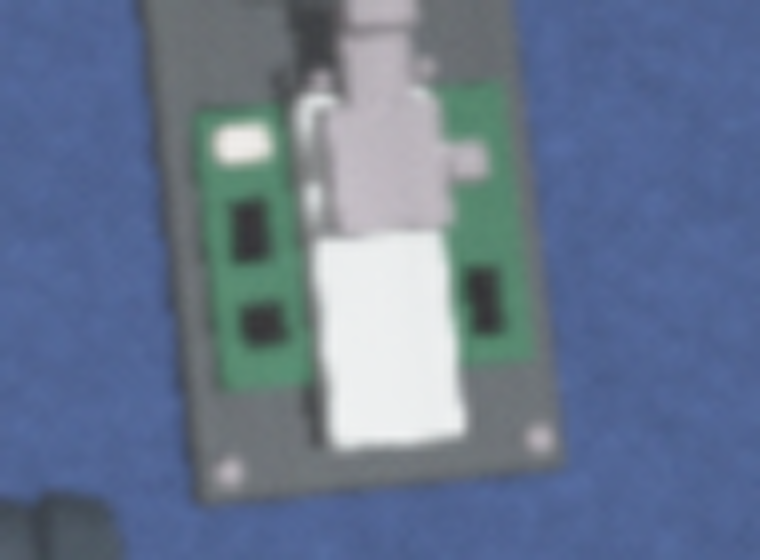

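```bash
python3 - <<'E'
from h import *
from fit import W
c,n=np.cos(np.radians(4.7)),np.sin(np.radians(4.7))
for f,z in(("top7",.04),("top11",.05)):
    s=dict(np.load(f"pics/{f}.npz"));im=s["image"];m=np.zeros(im.shape[:2],bool);m[161:195,400:440]=im[161:195,400:440].min(2)>150
    k,l,st,ce=cv2.connectedComponentsWithStats(m.astype(np.uint8));i=1+np.argmax(st[1:,4])
    cs,_=cv2.findContours((l==i).astype(np.uint8),cv2.RETR_EXTERNAL,cv2.CHAIN_APPROX_NONE)
    w=pix2z(s,cs[0].reshape(-1,2),z)*1000-[631,-167.8,0]
    q=np.c_[c*w[:,0]+n*w[:,1],-n*w[:,0]+c*w[:,1]]
    b=(q[:,0]<-38)&(q[:,0]>-74)
    L=q[b&(q[:,1]>10)];R=q[b&(q[:,1]<-10)]; F=q[(abs(q[:,1])<15)&(q[:,0]<-70)]
    print(f,"L",L[:,1].mean().round(1),"R",R[:,1].mean().round(1),"slopes",np.polyfit(L[:,0],L[:,1],1)[0].round(3),np.polyfit(R[:,0],R[:,1],1)[0].round(3),"front",F[:,0].mean().round(1),np.polyfit(F[:,1],F[:,0],1)[0].round(3))
    print(proj(s,W([631,-167.8,np.radians(4.7)],[(-83,20,z*1000),(-83,-20,z*1000)])).round(1))
s=dict(np.load("pics/top11.npz"))
def area(s,x0,x1,y0,y1):
    g=[(u,v) for v in range(y0,y1) for u in range(x0,x1)]
    p,r=depthpts(s,g); p=p[r>0]; return (np.median(p,0)*1000).round(1),(p.mean(0)*1000).round(1), len(p)
print(area(s,413,424,144,156),area(s,413,424,163,182),area(s,398,436,188,190))
t=dict(np.load("pics/side11.npz"))
print(area(t,312,320,126,132))
E
```

```text
top7 L 21.3 R -19.0 slopes -0.015 0.019 front -83.4 0.036
[[411.4 185.9]
 [427.1 184.2]]
top11 L 21.2 R -18.5 slopes -0.018 0.001 front -83.2 0.011
[[412.1 185.5]
 [428.  183.9]]
(array([ 633.9, -167.4,   73.6]), array([ 633.2, -167.5,   73.6]), 131) (array([ 580.3, -170.5,   50.5]), array([ 580.2, -170.4,   50.6]), 209) (array([ 541.8, -173. ,   12.1]), array([ 541.8, -173. ,   12.1]), 76)
(array([ 633.5, -162.1,   73.5]), array([ 633. , -162.2,   73.3]), 48)
```

```bash
python3 - <<'E'
from st import *; show([627,-168.1,140],4.7)
E
python3 -m crank '[[0,-0.03,0,0,0],[0,0,0.045,-0.028,0],[0,0,0.045,-0.03,0],[0,0,0.045,-0.03,0],[0,0,0.045,-0.03,0]]'
python3 - <<'E'
from st import *; show([627,-168.1,120],4.7)
E
```

```text
t 18.5 tcp [476.3  29.4 123.1] x [ 0.001 -0.    -1.   ] y [ 0.08  -0.997  0.   ] z-az -175.4 F [-0.3 -0.3 -1.2] T [ 0.02 -0.02  0.01] gap -0.2
shift mm [ -16.7  208.9 -134.4]
tool yaw turn rad -0.0018
t: 19.0
tcp_pos: [0.5993, -0.1305, 0.1531]
tool_rot: [0.707, 0.028, -0.706, 0.028]
force: [0.5, 0.2, -0.2]
finger_gap: -0.0
t 19.0 tcp [ 599.3 -130.5  153.1] x [ 0.001 -0.    -1.   ] y [ 0.079 -0.997  0.   ] z-az -175.44 F [ 0.5  0.2 -0.2] T [ 0.01 -0.04  0.06] gap -0.0
shift mm [ 33.1  39.7 -24.6]
tool yaw turn rad -0.0025
```

```bash
python3 -m crank '[[0,0,0.02,-0.0126,0],[0,0,0.02,-0.012,0],[0,0.03,0,0,0],[0,0.025,0,0,0],[0,0,0,0,0]]'
python3 - <<'E'
from st import *; show([627,-168.1,78],4.7)
from station import snapshot; from h import *
n="side";s=snapshot(n)
u=proj(s,[.62,-.17,.06])[0].astype(int); x,y=max(u[0]-45,0),max(u[1]-35,0)
cv2.imwrite(f"pics/{n}12.png",cv2.resize(s["image"][y:y+70,x:x+95],None,fx=8,fy=8,interpolation=cv2.INTER_CUBIC))
E
```

```text
t: 19.5
tcp_pos: [0.623, -0.1657, 0.094]
tool_rot: [-0.704, -0.029, 0.709, -0.027]
force: [-0.4, 0.3, -0.8]
finger_gap: 0.003
t 19.5 tcp [ 623.  -165.7   94. ] x [-0.008  0.003 -1.   ] y [ 0.079 -0.997 -0.004] z-az -175.46 F [-0.4  0.3 -0.8] T [-0.01  0.03  0.03] gap 0.3
shift mm [16.   2.8 -3.9]
tool yaw turn rad -0.0028
```

View pics/side12.png

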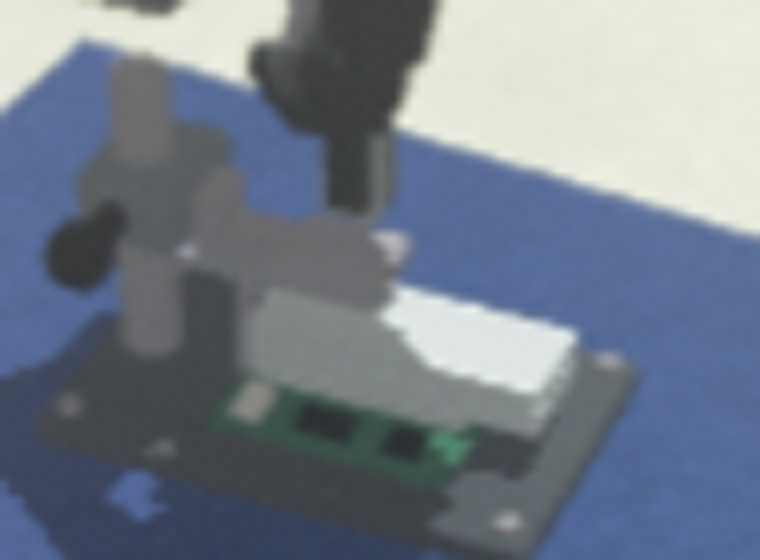

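```bash
python3 -m crank '[[0,0.01,0.0025,-0.003,0],[0,0.004,0,0,0],[0,0,0,0,0]]';python3 -m crank '[[0,0.002,0,0,0],[0,0.002,0,0,0],[0,0,0,0,0]]';python3 -m crank '[[0,0.002,0,0,0],[0,0.002,0,0,0],[0,0,0,0,0]]'
python3 - <<'E'
from st import *; show([627,-168.1,60],4.7)
E
```

```text
t: 19.85
tcp_pos: [0.6295, -0.1674, 0.0842]
tool_rot: [0.707, 0.029, -0.706, 0.029]
force: [-0.4, 0.7, 0.4]
finger_gap: -0.002
t: 20.15
tcp_pos: [0.6293, -0.167, 0.0801]
tool_rot: [0.707, 0.029, -0.707, 0.029]
force: [-0.2, -0.4, 0.0]
finger_gap: 0.0
t: 20.45
tcp_pos: [0.629, -0.167, 0.0757]
tool_rot: [-0.706, -0.029, 0.707, -0.029]
force: [-0.9, 0.0, 0.2]
finger_gap: 0.002
t 20.45 tcp [ 629.  -167.    75.7] x [-0.001  0.    -1.   ] y [ 0.082 -0.997 -0.   ] z-az -175.29 F [-0.9  0.   0.2] T [-0.02  0.   -0.  ] gap 0.2
shift mm [15.7  0.9  2.1]
tool yaw turn rad 0.0001
```

```bash
for k in 1; do python3 -m crank '[[0,0.002,0,0,0],[0,0,0,0,0]]';python3 -m crank '[[0,0.002,0,0,0],[0,0,0,0,0]]';python3 -m crank '[[0,0.002,0,0,0],[0,0,0,0,0]]';python3 -m crank '[[0,0.002,0,0,0],[0,0,0,0,0]]';python3 -m crank '[[0,0.002,0,0,0],[0,0,0,0,0]]'; done | grep -v -e rot -e gap
```

```text
t: 20.65
tcp_pos: [0.6291, -0.1671, 0.0737]
force: [-0.0, -0.7, 0.2]
t: 20.85
tcp_pos: [0.6294, -0.1672, 0.0722]
force: [-0.5, 0.2, 2.9]
t: 21.05
tcp_pos: [0.6294, -0.1672, 0.0702]
force: [-0.3, 0.1, 3.5]
t: 21.25
tcp_pos: [0.6294, -0.1672, 0.068]
force: [0.1, 0.1, 3.9]
t: 21.45
tcp_pos: [0.6294, -0.1672, 0.0659]
force: [-1.4, 0.0, 4.3]
```

```bash
for k in 1; do python3 -m crank '[[0,0.002,0,0,0],[0,0,0,0,0]]';python3 -m crank '[[0,0.002,0,0,0],[0,0,0,0,0]]';python3 -m crank '[[0,0.001,0,0,0],[0,0,0,0,0]]';python3 -m crank '[[0,0.001,0,0,0],[0,0,0,0,0]]';python3 -m crank '[[0,0.001,0,0,0],[0,0,0,0,0]]'; done | grep -v -e rot -e gap
```

```text
t: 21.65
tcp_pos: [0.6294, -0.1673, 0.0639]
force: [0.4, 0.0, 3.8]
t: 21.85
tcp_pos: [0.6294, -0.1672, 0.0618]
force: [-0.0, 0.2, 3.9]
t: 22.05
tcp_pos: [0.6294, -0.1672, 0.061]
force: [-0.8, -0.2, 3.7]
t: 22.25
tcp_pos: [0.6294, -0.1672, 0.0601]
force: [0.5, 0.3, 4.5]
t: 22.45
tcp_pos: [0.6294, -0.1672, 0.0601]
force: [-1.1, 0.4, 9.0]
```

```bash
python3 -m crank '[[0,0.001,0,0,0],[0,0,0,0,0],[0,0,0,0,0]]'
python3 - <<'E'
from st import *; show()
from station import snapshot; from h import *
n="side";s=snapshot(n)
u=proj(s,[.61,-.17,.05])[0].astype(int); x,y=max(u[0]-45,0),max(u[1]-35,0)
cv2.imwrite(f"pics/{n}13.png",cv2.resize(s["image"][y:y+70,x:x+95],None,fx=8,fy=8,interpolation=cv2.INTER_CUBIC))
show()
s=snapshot("top"); cv2.imwrite("pics/top13.png",s["image"]); show()
E
```

```text
t: 22.75
tcp_pos: [0.6294, -0.1672, 0.0601]
tool_rot: [0.707, 0.029, -0.706, 0.029]
force: [-2.6, 1.6, 14.7]
finger_gap: 0.002
t 22.75 tcp [ 629.4 -167.2   60.1] x [ 0.001 -0.    -1.   ] y [ 0.082 -0.997  0.001] z-az -175.28 F [-2.6  1.6 14.7] T [0.17 0.55 0.01] gap 0.2
t 22.8 tcp [ 629.5 -167.2   60.1] x [ 0.001 -0.    -1.   ] y [ 0.082 -0.997  0.001] z-az -175.28 F [-2.5  0.8 13.7] T [ 0.22  0.55 -0.03] gap 0.1
t 22.85 tcp [ 629.5 -167.2   60.1] x [ 0.001 -0.    -1.   ] y [ 0.082 -0.997  0.001] z-az -175.28 F [-2.2  1.1 15.1] T [0.25 0.6  0.04] gap 0.1
```

View pics/side13.png

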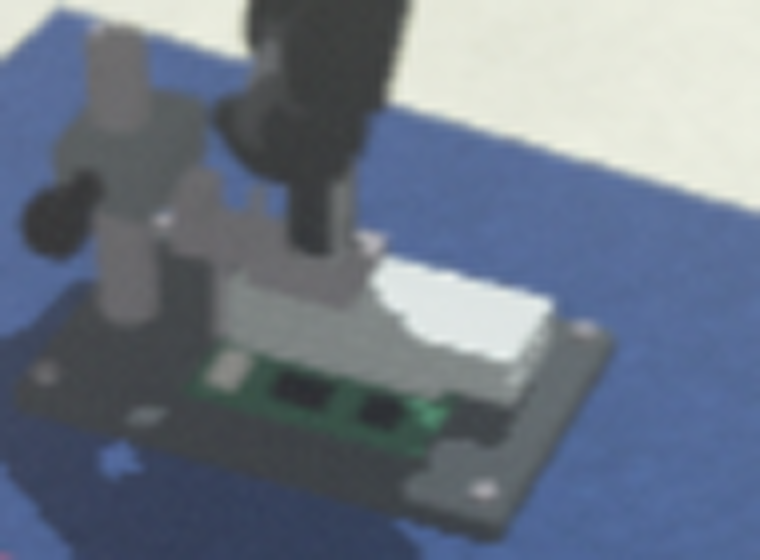

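View pics/top13.png

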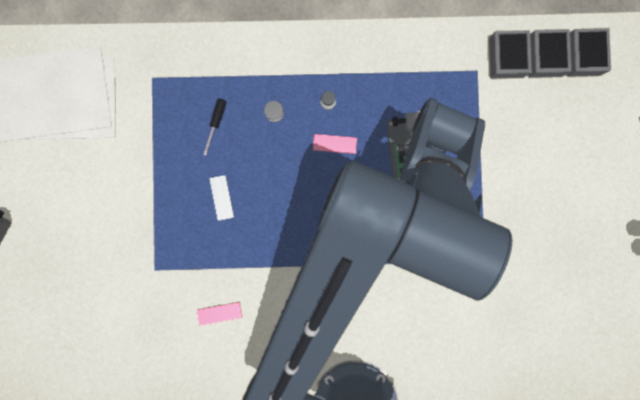

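The foot is resting on the pack and the push is steady at about 14–15 N. The spare plate, at pixel (221,198), and the bystanders have not moved. I'm handing it in now.

```bash
python3 -c "
from station import manip
print(manip.sign_off()); print(manip.sense()['force'])"
```

```text
the job is handed in; nothing more can be done
None
the job is handed in; nothing more can be done
```

I slid two of the white aluminium plates under the foot and seated them one on the other against the stop pins. I then pushed the foot down with the shut fingers until it clamped the pack, and handed in at about 23 s while still holding it.

- **Gap:** the images put the raised foot about 33 mm above the seat. With two plates in, about 13 mm was left, inside the 14 mm travel, so I left the third plate where it was on the bench.
- **Clamp:** the foot took 3 to 4.5 N on the way down. The force then rose sharply with the fingertips at z = 60.1 mm, which is 30 mm seat + 20 mm of plates + 10 mm tongue. So the foot stopped on the pack and not at the end of its travel. The last readings before hand-in were 13.7 to 15.1 N, steady. Sign-off reported no force.
- **Plates:** the top view before the push had the outer end at x = -83.2 to -83.4 mm against -83 expected, square to within about 1–2°. The side edges of the two plates agreed to within about 0.5 mm. In the last side picture the pack still looks square.
- **Left alone:** the spare, screwdriver, spool, jar and both pink plates show at their starting pixels in the last top view. The arm hid the turquoise plate in that view; it was never touched.
- **Disagreement:** the side camera's depth readings placed both the foot and the plates 2 to 3 mm off in y. I treated this as camera bias, because the offset was the same for both and the arm's own position agreed.

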